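# Fetch a sample capsule out of a deep well with a clip-on picker and dock it

## Task

Take the long picker from its stand, reach down to the sample capsule at the bottom of the deep-well block, press the ball tip gently into the capsule's sprung socket until it snaps in, and draw the capsule out. Slide the capsule on the picker under the two lips of the reader dock, fully home against the back stop, pull the picker off upwards so that the capsule stays there standing upright, and put the picker back in its stand, released. Never push or pull hard on the capsule (glass) or knock the dock or block, move the capsule only with the picker, not with the fingers, and leave the other vials and the syringe alone.

Things in the scene. Friction and masses are not known exactly. Their poses are not given: they have to be found in the camera images.
- picker_grip (a point): The picker's grip: an upright grey block 26 mm (own x) by 16 mm (own y) by 52 mm tall with black rubber ribs, centred 2 mm below this point. Grasp it firmly from above across the 16 mm. Picker about 0.15 kg. Below the grip: a round collar 42 mm across, 5 mm thick, its underside 33 mm below this point, then a steel rod 8 mm thick. Its yaw varies.
- picker_collar (a point): Centre of the underside of the picker's round collar, on the rod's axis; it lies on the stand's top when the picker is stowed. 33 mm below picker_grip, 133 mm above picker_tip.
- picker_tip (a point): Centre of the steel ball, 14 mm across, at the lower end of the picker's rod, 166 mm straight below picker_grip. A shoulder disc on the rod, 21 mm across, 11 to 14 mm above this point, sits just over the capsule's head when the ball is in and limits how far the capsule tilts.
- stand_hole (a point): Centre of the 27 mm square hole in the top of the aluminium picker stand, level with the top face (56 by 64 mm), 150 mm above the bench. The picker hangs in it by its collar; lift it straight up until the ball is clear; it goes back in any yaw. Stand and dock are at the two sides of the block and may be swapped.
- block: Fixed deep-well block, white with clear front and back, 56 mm (x) by 152 mm (y) by 130 mm high, origin under its centre. Three square wells along its y at -48, 0 and +48 mm, 40 mm wide inside, open above. Each has a softly sprung floor plate, at rest 32 mm above the bench; pressed with a few N it sinks, by 5 to 19 mm depending on the well (not known), then stands on a firm rubber cushion.
- capsule: The sample capsule, loose, about 0.08 kg, glass inside, standing in one of the three wells (varies). Round: base flange 36 mm across, 5 mm thick; amber waist 24 mm across up to 26 mm; open socket head 36 mm across from 26 to 46 mm (the other two vials are plain and closed). Origin: centre of its underside, z up. Its yaw does not matter.
- capsule_socket (a point): Where the ball's centre sits when snapped fully into the capsule: on the axis, 35 mm above the underside, with 0.5 mm of play. The capsule then hangs on the ball and can turn and tilt by 10 degrees (base some mm aside). Once in, the ball is pulled off straight up with about the force that it took to push in, while something holds the capsule down. Over about 20 N the glass breaks.
- dock_seat (a point): Where the centre of the capsule's underside is when home in the reader dock: on its floor, 12 mm above the bench. x points into the dock. Two lips, 30 mm apart, from 18 mm before to 18 mm behind this point, underside 11 mm and top 16 mm above the floor, hold the flange down. The back stop, a rubber buffer, then just touches the flange (it yields up to 6 mm).
- plain_a: Plain closed vial, 23 mm across, 44 mm high, black screw cap, in one of the other wells; origin under its centre. Leave it.
- plain_b: A second such vial, in the remaining well. Leave it.
- bench_vial_a: Vial with a black cap, 22 mm across, 42 mm high, standing on the bench near the robot; leave it.
- bench_vial_b: A second such vial on the bench; leave it.
- syringe: Glass microsyringe with a white clip, 190 mm long and 12 mm high, lying on the bench beyond the block; leave it.
- dock: The fixed reader dock as a whole: grey base 115 mm by 80 mm, dark cheeks, aluminium lips, white housing at the back; origin on the bench under dock_seat, same axes.
- capsule_jaws (a point): Mid-way between the two sprung steel jaws in the capsule's head, 40.6 mm above its underside. The ball first touches them with its centre 5 mm above this point. Passing them takes 4 to 10 N (friction varies); before that the well's sprung floor sinks to its unknown end, so the ball snaps in well below the place first measured: push slowly until it is in and bottoms; 12 N is enough.
- dock_mouth (a point): In front of the dock's mouth, on its floor, 60 mm before dock_seat, same axes. Lower the hanging capsule here, to 1 to 4 mm over the floor, and push it along x with little force to the stop. Cheeks flared from 50 to 22 mm before dock_seat guide the flange, then run 40 mm apart; they are 16 mm high.
Not all that is in view belongs to the job. Of the things like the dock, leave any that is blue; of the rest the smaller one is meant.

How it is judged:
By the outcome, as a careful person would: the job done as asked, in the order asked, and still so for the second after the job is handed in, with the robot touching nothing.
It also fails if it takes over 72 s, if anything falls off the work surface, if the arm or the gripper's body presses on something with over 40 N, if the wrist force passes 120 N, or if a joint passes its speed limit or range.

## Robot

A 6-joint arm with a two-finger parallel gripper is mounted at the origin on the work surface. World frame = base frame: x ahead of the robot, y to its left, z up, the work surface at z = 0. Lengths are in mm, angles in degrees, forces in N, time in s.
With the tool pointing down it reaches from about 275 to 975 mm from the base axis. Payload 8.4 kg.
Tool frame: the origin (TCP) lies midway between the tips of the shut fingers; the grasp point (between the pads) lies 19 mm behind it; z points along the fingers, x is the direction in which the jaws open and shut, and the axes are right-handed (so a half turn about z gives the same grasp; the last joint's range is limited). The gripper opens to 92 mm and grips with 3 to 60 N. Pads are 20 mm wide; open, the fingers measure 128 mm over their backs; the gripper's body (75 mm by 189 mm) begins 69 mm behind the grasp point.
Start: joints at [-73.877, 20.225, 93.587, -0, 66.188, -0.138], TCP at [175.002, -600.002, 214.583] pointing down, gripper open.
Joint ranges: [-150.9, 150.9], [-52.94, 120.26], [3.33, 152.33], [-74.26, 254.26], [0, 154.13], [-172.89, 172.89]. Speed limits (degrees/s): [127.2, 127.2, 159.86, 180, 180, 180].

## Interface

Orientations are given as a 3x3 rotation matrix whose columns are the frame's x, y, z axes.
In Python, from station import arm gives the robot as it stands.
- The arm moves only by the tool drive_tool, never from a script. Its argument "deltas" is a list of rows, each a list of 7 numbers: the shift along the world's x, y, z in mm, then the turn, a rotation vector about the world's x, y, z in degrees, then the opening, from -1 (shut) to 1 (fully open). A call has 1 to 12 rows; each row is the pose to reach, as a shift and turn from the pose commanded when the call began; what a row does not reach only later rows make up. A row lasts 1/12 s, in which the tool goes at most 41.7 mm and 7.16 degrees, less where a joint would pass 70% of its speed; a pose out of reach is approached as far as the arm can. A call with a gripper value outside its range is refused whole. The fingers move at their own pace and stop on an object; "newtons" is the grip in N (left out, the last holds). Time passes only in rows, so rows that repeat a pose let the fingers close. It gives the time, the measured TCP pose, the force and the opening at its end, in the units of the state.
- arm.state(): the state, without advancing time (a new reading comes with each control period).
- arm.capture(name): name is "scene" or "top" or "wrist"; returns the picture (400x640x3 uint8, red, green, blue); there is no depth.
- arm.camera_model(name): a dict with "vfov" (degrees; the focal length in pixels is half the picture's height over the tangent of half this angle, whatever the lens; pixels are square), "cx", "cy" (the principal point, pixels), "D" ([k1, k2, p1, p2, k3] as OpenCV has them; the pictures are not rectified), "xyz" and "rotation" of the camera in the world. Camera axes: x right, y down, z forward; pixel columns grow to the right and rows downward; lengths in mm; the calibration is good to about 2 mm. A picture is of the moment at which its call begins: read the wrist's pose just before it. camera_model takes no time and is no camera call; for the wrist camera it gives the pose at the moment of the call.
- arm.finish_job(): hands the job in, once; it reports no verdict.
The state is a dict: "t": time; "joint_pos": joint angles; "joint_velocities": joint speeds; "joint_torque": joint torques, N m; "position": TCP position; "tcp_rot": TCP orientation; "ft_force": force on the tool from outside, world axes, zero at the start; "moment": the same for the moment, N m; "opening": opening from 0.0 (shut) to 1.0 (fully open).
Only numpy, scipy, OpenCV 4.12 (cv2) and the standard library are available. Lean on these libraries where they do the work, as an engineer would, in place of code of your own. Each camera call takes 0.05 s, during which the arm holds its last target.

## Working session

There is one attempt and no reset: what is moved stays moved. The work goes in short steps, Python scripts to look and compute and a tool call to move; the robot and the scene stay as the last step left them, time stands still between calls to the robot, and variables do not carry over. Pictures are saved under pics/ and viewed, and the job is handed in when it is done.

Besides the shell and the picture viewer there is one more tool, called after ">>>" as name([rows], argument=value, ...), one row to a line, values as JSON. drive_tool: Moves the arm, as the interface text tells. Its arguments: {"type":"object","properties":{"deltas":{"type":"array"},"newtons":{"type":"number"}},"required":["deltas"]}

```bash
ls; mkdir -p pics; python3 - <<'E'
from station import arm
import cv2
s=arm.state(); print({k:s[k] for k in ('t','position','ft_force','opening')})
for n in ('scene','top','wrist'):
    m=arm.camera_model(n); print(n,m)
    cv2.imwrite(f'pics/{n}0.png',arm.capture(n)[:,:,::-1])
E
```

```text
pics
{'t': 0.0, 'position': array([ 174.86160003, -599.52536508,  213.89041739]), 'ft_force': array([-0.97694703,  0.84050342, -0.23948456]), 'opening': 1.0027642421017242}
scene {'vfov': 43.33756211893664, 'cx': 310.01297641436423, 'cy': 200.55394707603966, 'D': array([-0.15132373,  0.        ,  0.        ,  0.        ,  0.        ]), 'xyz': array([1134.89970066,   14.48498577, 1045.72033681]), 'rotation': array([[ 2.17161763e-02,  8.24516258e-01, -5.65421390e-01],
       [ 9.99654347e-01, -2.62903678e-02,  5.63020737e-05],
       [-1.48187143e-02, -5.65227173e-01, -8.24802188e-01]])}
top {'vfov': 45.77945083930897, 'cx': 324.7048855587789, 'cy': 189.38052099998998, 'D': array([0.00317876, 0.        , 0.        , 0.        , 0.        ]), 'xyz': array([ 428.21836953,   -2.45137036, 1226.93643467]), 'rotation': array([[-0.00687707, -0.99759108,  0.06902711],
       [-0.99996745,  0.00715197,  0.00373607],
       [-0.00422075, -0.06899917, -0.99760779]])}
wrist {'vfov': 60.26815085512419, 'cx': 317.959866015477, 'cy': 199.3550406599165, 'D': array([-0.02378831,  0.        ,  0.        ,  0.        ,  0.        ]), 'xyz': array([ 255.83404527, -577.14898662,  383.9944545 ]), 'rotation': array([[ 0.27993175, -0.91727161, -0.2832861 ],
       [-0.96001912, -0.26784418, -0.08138052],
       [-0.0012285 ,  0.29474106, -0.95557637]])}
```

View pics/scene0.png

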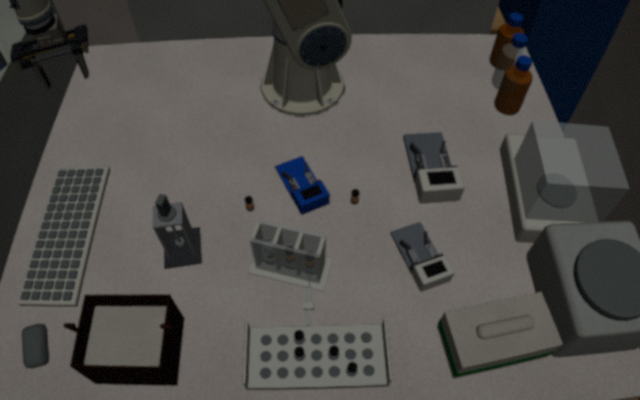

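View pics/top0.png

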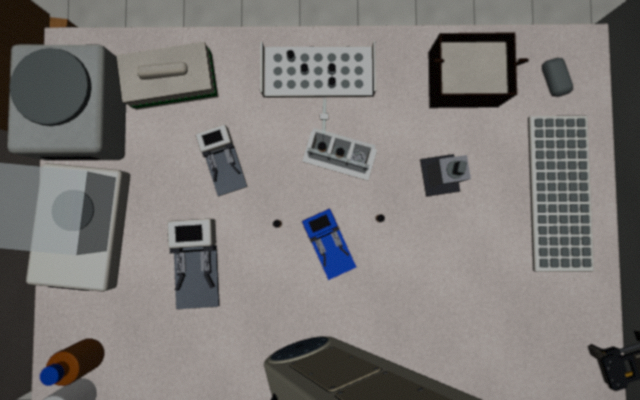

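View pics/wrist0.png

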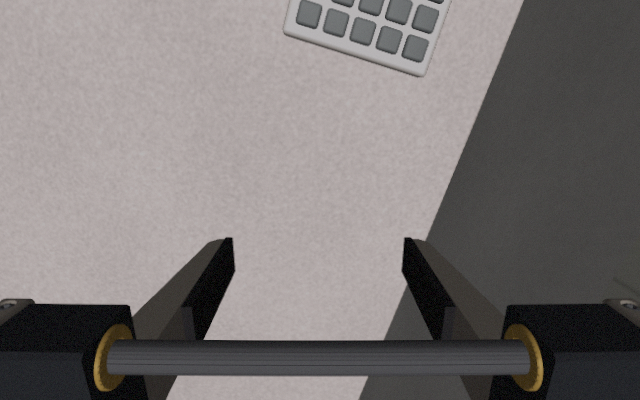

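The scene view shows the stand at about (170,230), the block at (290,255), the small grey dock at (422,255), a larger grey one at (433,165) and a blue one at (302,183). In the top view the wells are at (322,145), (340,152) and (362,156), and the right one looks ring-like. I'll zoom in next.

```bash
cat > h.py <<'E'
from station import arm
import numpy as np, cv2
def K(m):
    f=200/np.tan(np.radians(m['vfov']/2)); return np.array([[f,0,m['cx']],[0,f,m['cy']],[0,0,1.]])
def ray(m,uv):
    p=cv2.undistortPoints(np.array([[uv]],float),K(m),np.array(m['D']))[0,0]
    d=m['rotation']@np.array([p[0],p[1],1]); return np.array(m['xyz']),d/np.linalg.norm(d)
def plane(m,uv,z):
    o,d=ray(m,uv); return o+d*(z-o[2])/d[2]
def tri(*obs):
    A=np.zeros((3,3));b=np.zeros(3)
    for m,uv in obs:
        o,d=ray(m,uv);P=np.eye(3)-np.outer(d,d);A+=P;b+=P@o
    x=np.linalg.solve(A,b)
    r=[np.linalg.norm((np.eye(3)-np.outer(ray(m,uv)[1],ray(m,uv)[1]))@(x-ray(m,uv)[0])) for m,uv in obs]
    return x,r
def proj(m,X):
    R=np.array(m['rotation']);X=np.atleast_2d(X).astype(float)
    t=-R.T@np.array(m['xyz'])
    return cv2.projectPoints(X,cv2.Rodrigues(R.T)[0],t,K(m),np.array(m['D']))[0][:,0]
def crop(im,x0,y0,w,h,s,name,gain=1.8):
    c=np.clip(im[y0:y0+h,x0:x0+w,::-1].astype(float)*gain,0,255).astype('uint8')
    cv2.imwrite('pics/'+name,cv2.resize(c,None,fx=s,fy=s,interpolation=cv2.INTER_CUBIC))
E
python3 - <<'E'
from h import *
t=cv2.imread('pics/top0.png')[:,:,::-1];s=cv2.imread('pics/scene0.png')[:,:,::-1]
crop(t,180,110,130,95,6,'t1.png');crop(t,290,115,190,95,4,'t2.png')
crop(s,370,210,100,90,6,'s1.png');crop(s,140,180,200,110,4,'s2.png')
E
```

```text
(no output)
```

View pics/t1.png

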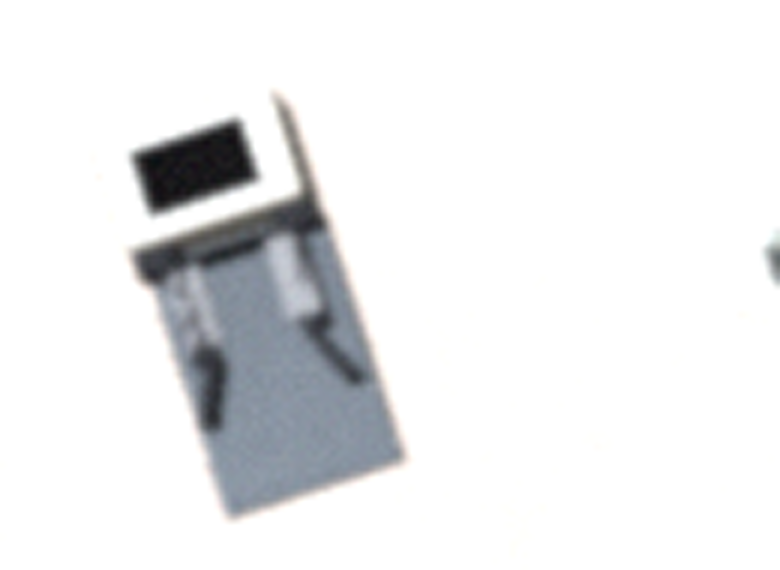

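View pics/t2.png

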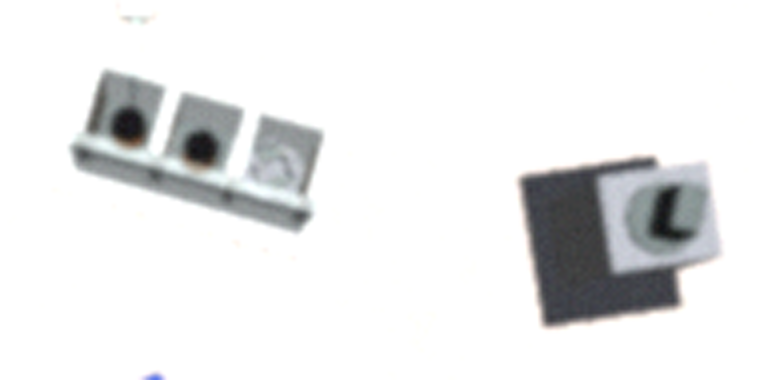

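View pics/s1.png

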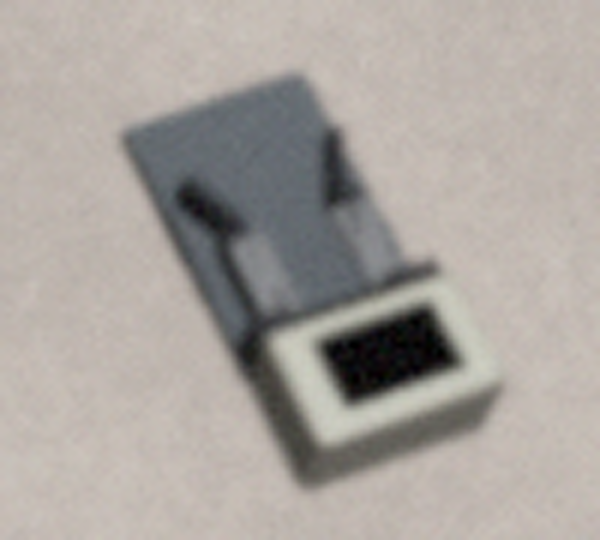

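View pics/s2.png

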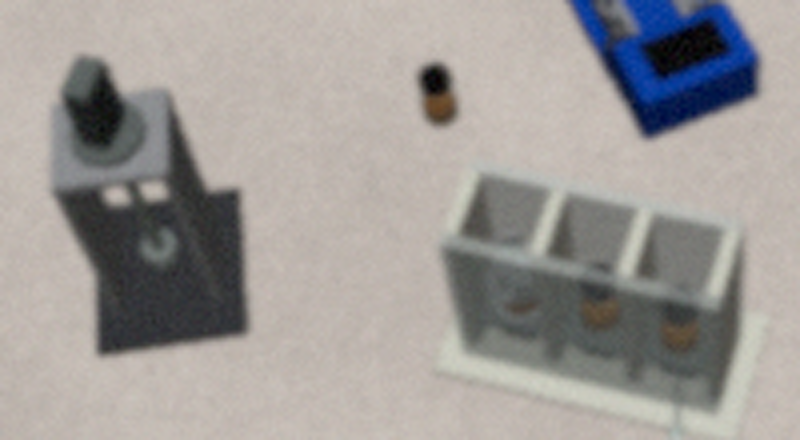

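```bash
python3 - <<'E'
from h import *
t=arm.camera_model('top');s=arm.camera_model('scene')
np.set_printoptions(precision=1,suppress=True)
T=lambda u,v:(290+(u+.5)/4-.5,115+(v+.5)/4-.5)
T1=lambda u,v:(180+(u+.5)/6-.5,110+(v+.5)/6-.5)
S2=lambda u,v:(140+(u+.5)/4-.5,180+(v+.5)/4-.5)
S1=lambda u,v:(370+(u+.5)/6-.5,210+(v+.5)/6-.5)
print('stand top', [plane(t,T(*c),150) for c in ((598,178),(708,163),(720,257),(614,273))])
print('stand scene', [plane(s,S2(*c),150) for c in ((55,95),(165,90),(170,178),(55,190))])
print('grip top ', tri((t,T(670,213)),(s,S2(95,95))))
print('block scene corners z130',[plane(s,S2(*c),130) for c in ((478,163),(742,215),(715,305),(440,240))])
print('caps', plane(t,T(277,165),78), plane(s,S2(515,262),78), tri((t,T(277,165)),(s,S2(515,262))))
print('plains', plane(t,T(200,148),76), plane(t,T(128,125),76))
print('dock base top', [plane(t,T1(*c),12) for c in ((230,518),(404,460))],'scene',[plane(s,S1(*c),12) for c in ((122,133),(303,73))])
print('lips top z28', [plane(t,T1(*c),28) for c in ((285,235),(322,317),(290,320),(185,270),(200,345),(220,335),(168,275))])
print('lips sc z28', [plane(s,S1(*c),28) for c in ((238,235),(268,235),(262,310),(298,303),(335,205),(362,203),(372,280),(402,265))])
st=arm.state();print(st['tcp_rot'])
E
```

```text
stand top [array([ 570.2, -260.5,  150. ]), array([ 578.4, -323.5,  150. ]), array([ 524.4, -328.8,  150. ]), array([ 515.7, -268.3,  150. ])]
stand scene [array([ 517.4, -329.2,  150. ]), array([ 516. , -267.6,  150. ]), array([ 572.8, -257.9,  150. ]), array([ 578.7, -319.8,  150. ])]
grip top  (array([ 545.5, -291.2,  189.6]), [np.float64(1.100118554354421), np.float64(1.1001185543543914)])
block scene corners z130 [array([555.4, -96.2, 130. ]), array([592.2,  44.6, 130. ]), array([645.4,  28.7, 130. ]), array([ 602.8, -114.7,  130. ])]
caps [589.1 -82.2  78. ] [587.7 -79.8  78. ] (array([588.8, -80.8,  80. ]), [np.float64(1.1955538399580268), np.float64(1.1955538399580206)])
plains [600.3 -35.3  76. ] [614.8   8.7  76. ]
dock base top [array([497.4, 276.7,  12. ]), array([521.8, 202.2,  12. ])] scene [array([522.8, 203.7,  12. ]), array([497.2, 280.4,  12. ])]
lips top z28 [array([617. , 250.6,  28. ]), array([581.7, 234.7,  28. ]), array([580.6, 248.3,  28. ]), array([602.3, 293.1,  28. ]), array([570.2, 286.4,  28. ]), array([574.4, 278. ,  28. ]), array([600.2, 300.3,  28. ])]
lips sc z28 [array([579.4, 240.6,  28. ]), array([579.8, 252.3,  28. ]), array([612. , 245.7,  28. ]), array([609.6, 259.9,  28. ]), array([567.6, 280.3,  28. ]), array([567.1, 291. ,  28. ]), array([600.9, 289.8,  28. ]), array([594.8, 302.4,  28. ])]
[[ 0.3 -1.  -0. ]
 [-1.  -0.3  0. ]
 [-0.  -0.  -1. ]]
```

The capsule is in the block's -y well, beside the stand. Now I'll move above the stand for a wrist view.

>>> drive_tool([
  [40,33,30,0,0,0,1],
  [372,306,126,0,0,0,1],
  [372,306,126,0,0,0,1],
  [372,306,126,0,0,0,1],
  [372,306,126,0,0,0,1],
  [372,306,126,0,0,0,1],
  [372,306,126,0,0,0,1],
  [372,306,126,0,0,0,1],
  [372,306,126,0,0,0,1],
  [372,306,126,0,0,0,1],
  [372,306,126,0,0,0,1],
  [372,306,126,0,0,0,1],
])

```text
t: 1.15
position: [548.2, -292.3, 340.9]
tcp_rot: [[0.28, -0.96, -0.0], [-0.96, -0.28, 0.0], [-0.0, 0.0, -1.0]]
ft_force: [0.5, -1.1, -0.5]
opening: 1.001
```

>>> drive_tool([
  [0,0,0,0,0,0,1],
  [0,0,0,0,0,0,1],
  [0,0,0,0,0,0,1],
])

```text
t: 1.4
position: [546.5, -294.0, 340.0]
tcp_rot: [[0.281, -0.96, -0.001], [-0.96, -0.281, 0.0], [-0.0, 0.001, -1.0]]
ft_force: [-0.3, 0.0, -0.3]
opening: 1.005
```

```bash
cat > w.py <<'E'
import sys,pickle
from h import *
n=sys.argv[1]
m=arm.camera_model('wrist');im=arm.capture('wrist');s=arm.state()
pickle.dump(m,open(f'pics/{n}.pkl','wb'))
cv2.imwrite(f'pics/{n}_raw.png',im[:,:,::-1])
cv2.imwrite(f'pics/{n}.png',np.clip(im[:,:,::-1]*1.4,0,255).astype('uint8'))
print(s['t'],s['position'],s['joint_velocities'].max(),s['ft_force'],s['opening'])
E
python3 w.py w1
```

```text
1.45 [ 546.00598695 -294.49156214  339.93965023] 0.20558654091338519 [ 0.19649859  0.13470457 -0.72720253] 1.0033113699863792
```

View pics/w1.png

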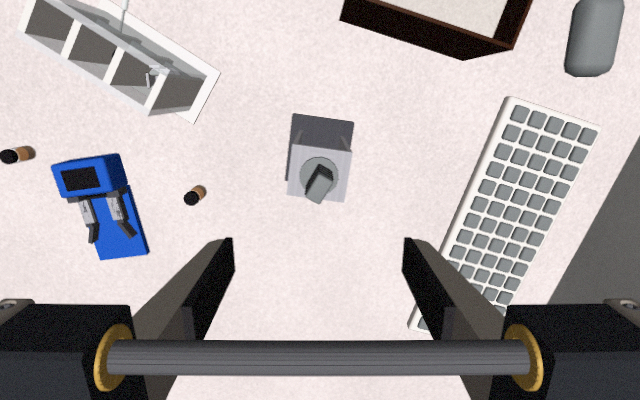

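```bash
python3 - <<'E'
from h import *
im=cv2.imread('pics/w1_raw.png')[:,:,::-1]
crop(im,275,105,90,110,5,'w1a.png',1.3)
crop(im,0,0,240,130,3,'w1b.png',1.1)
E
```

```text
(no output)
```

View pics/w1a.png

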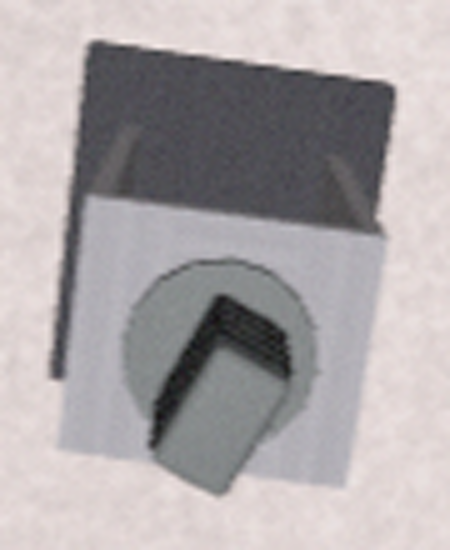

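View pics/w1b.png

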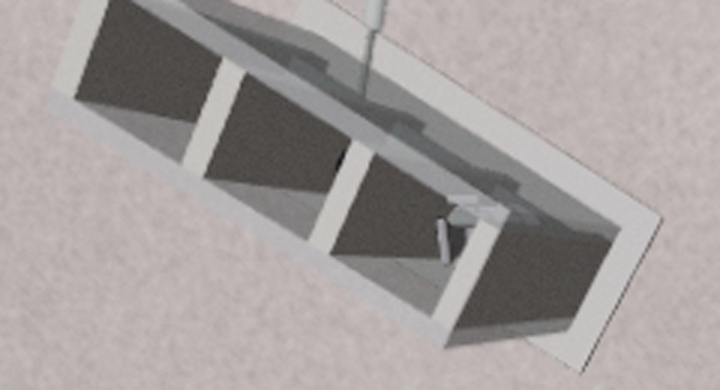

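```bash
python3 - <<'E'
from h import *
import pickle
np.set_printoptions(precision=1,suppress=True)
m=pickle.load(open('pics/w1.pkl','rb'))
C=lambda u,v:(275+(u+.5)/5-.5,105+(v+.5)/5-.5)
g=np.array([plane(m,C(*c),207) for c in ((225,345),(290,378),(220,495),(152,452))]);print(g,g.mean(0))
for i in range(4):
    d=g[(i+1)%4]-g[i];print(np.linalg.norm(d),np.degrees(np.arctan2(d[1],d[0])))
st=np.array([plane(m,C(*c),150) for c in ((90,195),(385,232),(345,487),(60,450))]);print(st,st.mean(0))
print('collar',plane(m,C(220,353),155))
s=arm.state();print(np.degrees(np.arctan2(s['tcp_rot'][1,0],s['tcp_rot'][0,0])),s['joint_pos'])
E
```

```text
[[ 561.2 -292.1  207. ]
 [ 558.6 -305.1  207. ]
 [ 533.7 -299.2  207. ]
 [ 538.1 -284.9  207. ]] [ 547.9 -295.4  207. ]
13.26214321257084 -101.12834405471487
25.598649645498792 166.67332063575813
14.972722826343338 72.71213949001177
24.114517162403477 -17.332462017323717
[[ 571.5 -260.   150. ]
 [ 581.4 -321.4  150. ]
 [ 525.5 -330.3  150. ]
 [ 516.1 -268.1  150. ]] [ 548.6 -295.   150. ]
collar [ 547.8 -295.2  155. ]
-73.76198087179657 [-28.5  14.7  85.4  -0.   80.   45.3]
```

>>> drive_tool([
  [1,0,-10,0,0,-6,1],
  [2,-1,-30,0,0,-12,1],
  [2,-1,-55,0,0,-18,1],
  [2,-1,-80,0,0,-24,1],
  [2,-1,-105,0,0,-31,1],
  [2,-1,-130,0,0,-31,1],
  [2,-1,-150,0,0,-31,1],
  [2,-1,-165,0,0,-31,1],
  [2,-1,-173,0,0,-31,1],
  [2,-1,-173,0,0,-31,1],
])

```text
t: 2.28
position: [546.9, -295.4, 165.6]
tcp_rot: [[-0.256, -0.967, -0.003], [-0.967, 0.256, 0.002], [-0.001, 0.004, -1.0]]
ft_force: [-0.1, -0.3, 0.0]
opening: 1.0
```

```bash
python3 w.py w2
```

```text
2.3333 [ 547.80249577 -295.6335686   167.02437314] 0.5889843010668692 [ 0.09170245  0.79479927 -0.91868954] 0.9986492737714466
```

View pics/w2.png

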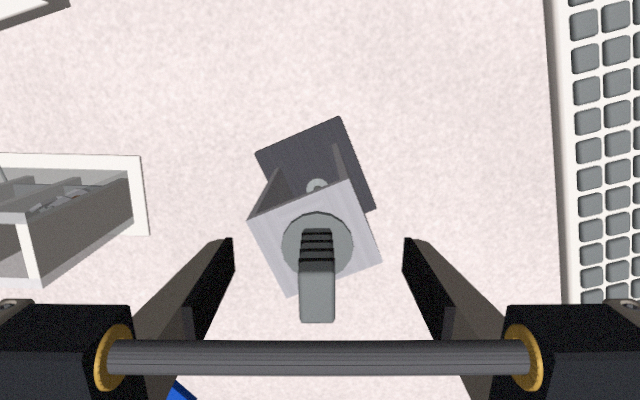

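The grip is centred between the fingers and aligned with them, so I'll close on it.

>>> drive_tool([
  [0,0,0,0,0,0,-1],
  [0,0,0,0,0,0,-1],
  [0,0,0,0,0,0,-1],
  [0,0,0,0,0,0,-1],
  [0,0,0,0,0,0,-1],
  [0,0,0,0,0,0,-1],
  [0,0,0,0,0,0,-1],
  [0,0,0,0,0,0,-1],
], newtons=45)

```text
t: 3.0
position: [549.1, -294.9, 167.6]
tcp_rot: [[-0.254, -0.967, 0.0], [-0.967, 0.254, -0.0], [-0.0, -0.0, -1.0]]
ft_force: [-0.4, 0.7, 0.4]
opening: 0.443
```

>>> drive_tool([
  [0,0,0,0,0,0,-1],
  [0,0,0,0,0,0,-1],
  [0,0,0,0,0,0,-1],
  [0,0,0,0,0,0,-1],
  [0,0,0,0,0,0,-1],
  [0,0,0,0,0,0,-1],
  [0,0,0,0,0,0,-1],
])

```text
t: 3.58
position: [549.0, -295.0, 167.6]
tcp_rot: [[-0.254, -0.967, -0.0], [-0.967, 0.254, 0.0], [0.0, 0.0, -1.0]]
ft_force: [0.6, 0.3, -0.5]
opening: 0.17
```

>>> drive_tool([
  [0,0,3,0,0,0,-1],
  [0,0,10,0,0,0,-1],
  [0,0,25,0,0,0,-1],
  [0,0,45,0,0,0,-1],
  [0,0,65,0,0,0,-1],
  [0,0,85,0,0,0,-1],
  [0,0,105,0,0,0,-1],
  [0,0,125,0,0,0,-1],
  [0,0,145,0,0,0,-1],
  [0,0,158,0,0,0,-1],
  [0,0,165,0,0,0,-1],
  [0,0,165,0,0,0,-1],
])

```text
t: 4.58
position: [549.6, -295.3, 334.7]
tcp_rot: [[-0.254, -0.967, 0.003], [-0.967, 0.254, -0.001], [0.001, -0.003, -1.0]]
ft_force: [0.3, 0.2, -0.7]
opening: 0.166
```

```bash
python3 w.py w3
```

```text
4.6333 [ 549.13952889 -295.07307719  333.20802293] 1.6827212132261444 [ 5.82637728e-01  1.25229493e-03 -2.29363611e+00] 0.1697286653887784
```

View pics/w3.png

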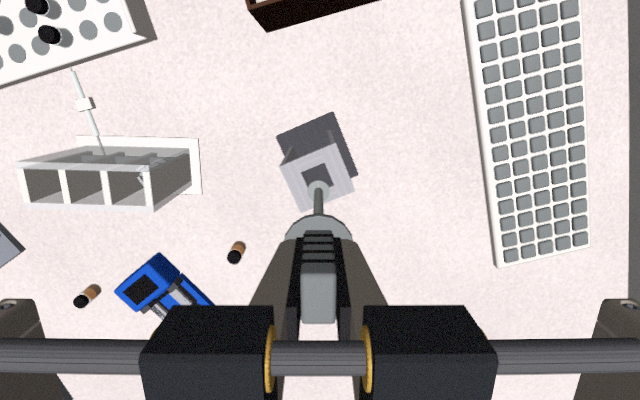

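Picker held and clear, with the ball at about (318,189). Next I'll move so the camera looks straight down into the capsule's well.

>>> drive_tool([
  [-1,8,2,0,0,0,-1],
  [-3,28,5,0,0,0,-1],
  [-7,60,7,0,0,0,-1],
  [-12,95,9,0,0,0,-1],
  [-17,130,10,0,0,0,-1],
  [-21,165,10,0,0,0,-1],
  [-25,195,10,0,0,0,-1],
  [-28,218,10,0,0,0,-1],
  [-29,228,10,0,0,0,-1],
  [-29,230,10,0,0,0,-1],
  [-29,230,10,0,0,0,-1],
])

```text
t: 5.55
position: [519.8, -64.7, 342.1]
tcp_rot: [[-0.253, -0.967, -0.001], [-0.967, 0.253, -0.0], [0.0, 0.001, -1.0]]
ft_force: [0.1, -0.2, -0.6]
opening: 0.17
```

>>> drive_tool([
  [0,0,0,0,0,0,-1],
  [0,0,0,0,0,0,-1],
])

```text
t: 5.72
position: [520.1, -66.0, 342.3]
tcp_rot: [[-0.255, -0.967, -0.0], [-0.967, 0.255, -0.0], [0.0, 0.0, -1.0]]
ft_force: [-0.1, -1.0, -1.2]
opening: 0.171
```

```bash
python3 w.py w4; python3 - <<'E'
from h import *
im=cv2.imread('pics/w4_raw.png')[:,:,::-1]
crop(im,180,0,240,200,3,'w4a.png',1.3)
E
```

```text
5.7667 [520.09426123 -66.10647809 342.31694087] 0.2089703476571115 [-0.39034102  0.43867465 -1.50807788] 0.17203391981342714
```

View pics/w4.png

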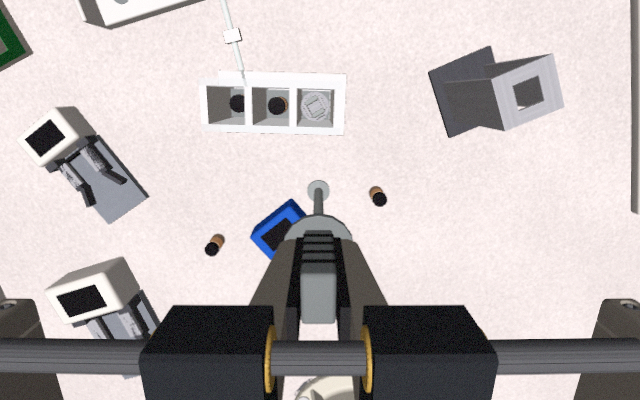

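View pics/w4a.png

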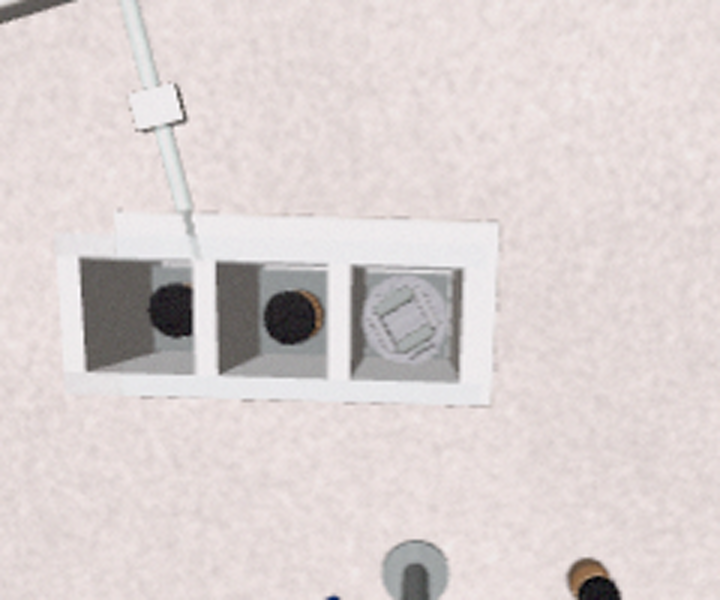

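The capsule head is centred at about (314,106) in the right-hand well. The picker's shoulder disc is at (318,190).

```bash
python3 - <<'E'
from h import *
import pickle
np.set_printoptions(precision=1,suppress=True)
m=pickle.load(open('pics/w4.pkl','rb'))
im=cv2.imread('pics/w4_raw.png'); 
C=lambda u,v:(180+(u+.5)/3-.5,0+(v+.5)/3-.5)
# hough on head & disc
g=cv2.resize(cv2.cvtColor(im,cv2.COLOR_BGR2GRAY)[70:140,290:345],None,fx=6,fy=6,interpolation=cv2.INTER_CUBIC)
c=cv2.HoughCircles(g,cv2.HOUGH_GRADIENT,1,50,param1=60,param2=20,minRadius=65,maxRadius=110);print(None if c is None else c[0][:3]/6+[290,70,0])
g=cv2.resize(cv2.cvtColor(im,cv2.COLOR_BGR2GRAY)[170:215,295:345],None,fx=6,fy=6,interpolation=cv2.INTER_CUBIC)
c=cv2.HoughCircles(g,cv2.HOUGH_GRADIENT,1,50,param1=60,param2=20,minRadius=55,maxRadius=90);print(None if c is None else c[0][:3]/6+[295,170,0])
zt=342.3-150.6
print('head',plane(m,C(403,319),78),'disc',plane(m,C(415,571),zt+14),plane(m,C(415,571),zt+12.5))
print('well', np.mean([plane(m,C(*c),130) for c in ((350,265),(465,267),(460,382),(349,377))],0), [plane(m,C(*c),130) for c in ((497,222),(491,405),(60,235),(65,395))])
print('stand',[plane(m,(u,v),150) for u,v in ((493,65),(553,54),(565,106),(502,131))], plane(m,(528,93),150))
E
```

```text
[[314.6 103.9  14.1]]
[[318.6 191.9  12.2]]
head [588.3 -79.9  78. ] disc [518.8 -66.5 205.7] [518.4 -66.4 204.2]
well [588.1 -81.5 130. ] [array([ 613.3, -121.1,  130. ]), array([ 552.2, -104.1,  130. ]), array([648.6,  28.1, 130. ]), array([595.8,  45.7, 130. ])]
stand [array([ 583.8, -263.1,  150. ]), array([ 579.3, -322.6,  150. ]), array([ 525.7, -331.3,  150. ]), array([ 516.5, -264.8,  150. ])] [ 548.2 -294.8  150. ]
```

>>> drive_tool([
  [5,-1,0,0,0,0,-1],
  [18,-4,0,0,0,0,-1],
  [38,-8,0,0,0,0,-1],
  [56,-11,0,0,0,0,-1],
  [66,-13,0,0,0,0,-1],
  [69,-14,-5,0,0,0,-1],
  [69,-14,-15,0,0,0,-1],
  [69,-14,-35,0,0,0,-1],
  [69,-14,-55,0,0,0,-1],
  [69,-14,-75,0,0,0,-1],
  [69,-14,-88,0,0,0,-1],
  [69,-14,-92,0,0,0,-1],
])

```text
t: 6.77
position: [586.4, -78.7, 247.4]
tcp_rot: [[-0.255, -0.967, -0.005], [-0.967, 0.255, 0.001], [0.001, 0.005, -1.0]]
ft_force: [-0.3, 0.5, -1.3]
opening: 0.172
```

>>> drive_tool([
  [0,0,0,0,0,0,-1],
  [0,0,0,0,0,0,-1],
])

```text
t: 6.93
position: [588.7, -79.0, 250.9]
tcp_rot: [[-0.254, -0.967, 0.0], [-0.967, 0.254, -0.0], [0.0, -0.0, -1.0]]
ft_force: [0.1, 0.0, -1.1]
opening: 0.171
```

```bash
python3 w.py w5; python3 - <<'E'
from h import *
im=cv2.imread('pics/w5_raw.png')[:,:,::-1]
crop(im,230,100,180,130,4,'w5a.png',1.6)
E
```

```text
6.9833 [589.18612669 -79.04125667 251.42780458] 0.12057812679498313 [ 0.97110185 -0.05698453 -1.49902321] 0.17271081776638136
```

View pics/w5a.png

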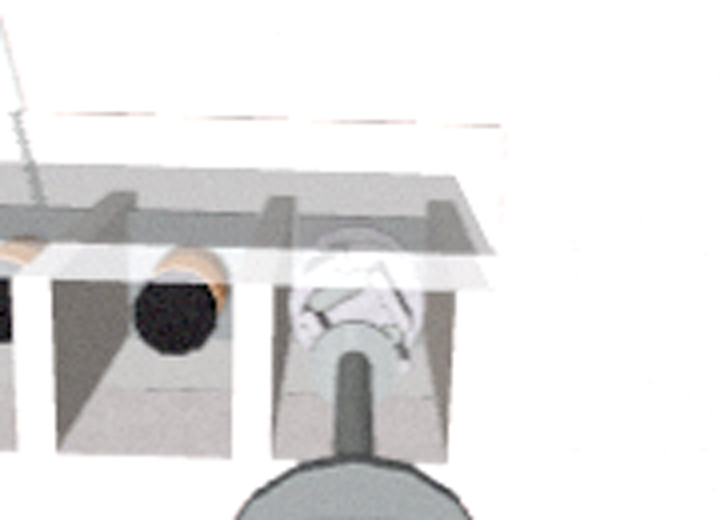

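```bash
python3 - <<'E'
from h import *
import pickle
np.set_printoptions(precision=1,suppress=True)
m=pickle.load(open('pics/w5.pkl','rb'))
C=lambda u,v:(230+(u+.5)/4-.5,100+(v+.5)/4-.5)
print('disc',plane(m,C(354,362),114.8))
# head edges
for c in ((290,297),(424,297),(357,230)):print(plane(m,C(*c),78))
print(plane(m,C(357,296),78))
# well inner opening left/right at z130 row
print([plane(m,C(*c),130) for c in ((232,456),(272,458),(446,463),(58,452))])
for X in ([589,-80,78],[588.3,-79.9,78]):print((proj(m,X)[0]-[230,100])*4)
E
```

```text
disc [587.5 -79.5 114.8]
[598.3 -65.5  78. ]
[589.6 -98.5  78. ]
[610.6 -86.4  78. ]
[594.2 -82.1  78. ]
[array([577.4, -48.6, 130. ]), array([574.7, -57.1, 130. ]), array([563.6, -94.5, 130. ]), array([588.2, -11.2, 130. ])]
[352.9 315.8]
[353.2 318.5]
```

```bash
python3 - <<'E'
from h import *
im=cv2.imread('pics/w5_raw.png')[:,:,::-1]
crop(im,290,145,60,60,10,'w5b.png',1.25)
E
```

```text
(no output)
```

View pics/w5b.png

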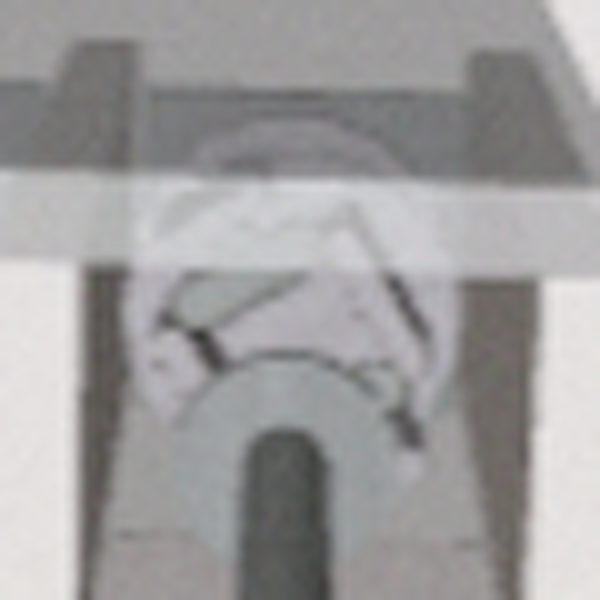

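```bash
python3 - <<'E'
from h import *
import pickle
np.set_printoptions(precision=1,suppress=True)
im=cv2.imread('pics/w4_raw.png')[:,:,::-1]
crop(im,285,75,60,60,10,'w4b.png',1.25)
m4=pickle.load(open('pics/w4.pkl','rb'));m5=pickle.load(open('pics/w5.pkl','rb'))
# expected circles in both crops
a=np.linspace(0,2*np.pi,60)
for m,n,o in ((m4,'w4b',(285,75)),(m5,'w5b',(290,145))):
    c=cv2.imread(f'pics/{n}.png')
    for z,col in ((78,(0,0,255)),(58,(0,255,0)),(37,(255,0,0))):
        p=proj(m,np.c_[588.3+18*np.cos(a),-79.9+18*np.sin(a),0*a+z]);p=(p-o+.5)*10
        cv2.polylines(c,[p.astype(int)],True,col,1)
    cv2.imwrite(f'pics/{n}o.png',c)
E
```

```text
(no output)
```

View pics/w4bo.png

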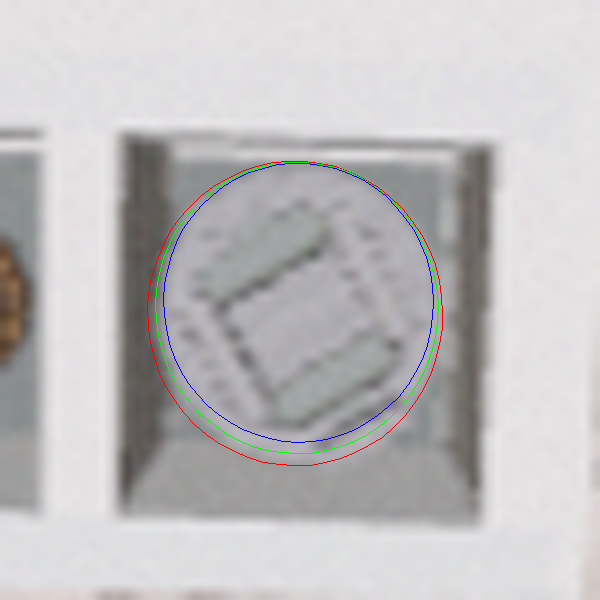

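View pics/w5bo.png

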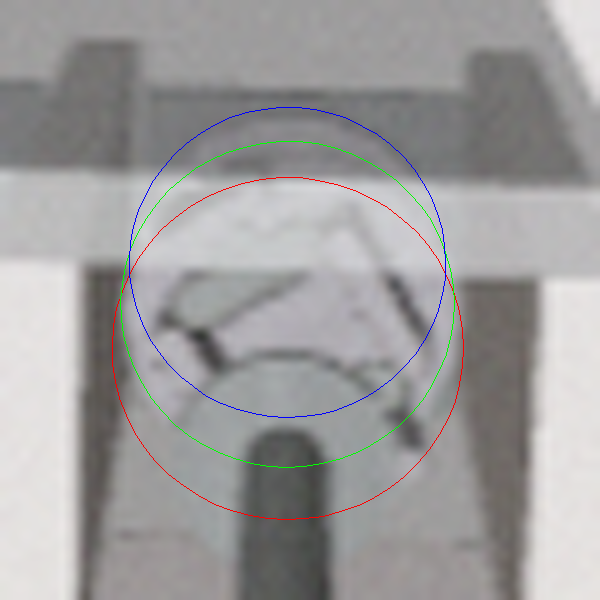

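>>> drive_tool([
  [0.6,-0.2,-2,0,0,0,-1],
  [1.2,-0.4,-6,0,0,0,-1],
  [1.2,-0.4,-11,0,0,0,-1],
  [1.2,-0.4,-16,0,0,0,-1],
  [1.2,-0.4,-20,0,0,0,-1],
  [1.2,-0.4,-20,0,0,0,-1],
  [1.2,-0.4,-20,0,0,0,-1],
])

```text
t: 7.57
position: [590.0, -79.4, 230.1]
tcp_rot: [[-0.254, -0.967, -0.001], [-0.967, 0.254, 0.0], [0.0, 0.001, -1.0]]
ft_force: [0.2, -0.2, -1.0]
opening: 0.171
```

```bash
python3 w.py w6; python3 - <<'E'
from h import *
im=cv2.imread('pics/w6_raw.png')[:,:,::-1]
crop(im,270,135,90,80,8,'w6a.png',1.25)
E
```

```text
7.6167 [590.19145627 -79.40107234 230.45092923] 0.11996084541112821 [ 0.77920214  0.49764738 -1.29604361] 0.16982981965152658
```

View pics/w6a.png

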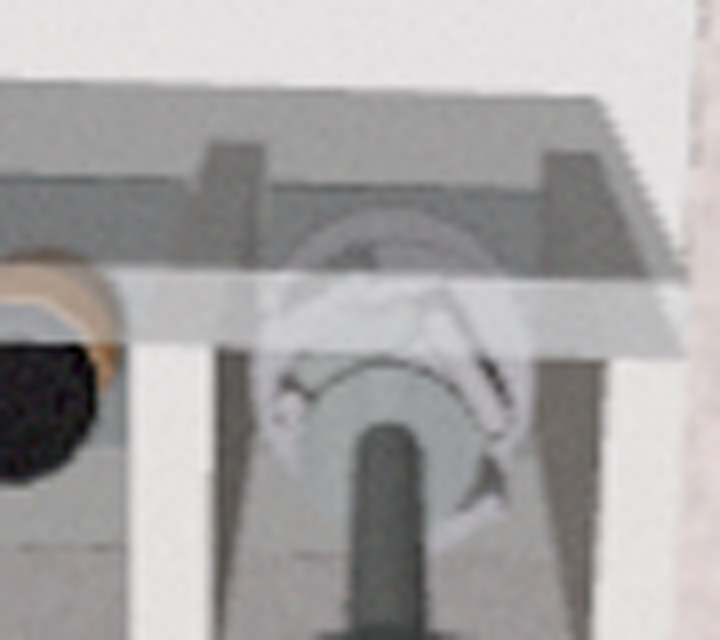

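>>> drive_tool([
  [0.7,0,-1,0,0,0,-1],
  [0.7,0,-2,0,0,0,-1],
  [0.7,0,-3,0,0,0,-1],
  [0.7,0,-3,0,0,0,-1],
])

```text
t: 7.95
position: [590.9, -79.4, 227.5]
tcp_rot: [[-0.254, -0.967, -0.0], [-0.967, 0.254, -0.0], [0.0, 0.0, -1.0]]
ft_force: [-0.4, -0.2, -1.0]
opening: 0.172
```

>>> drive_tool([
  [0,0,-1,0,0,0,-1],
  [0,0,-2,0,0,0,-1],
  [0,0,-3,0,0,0,-1],
  [0,0,-3,0,0,0,-1],
])

```text
t: 8.28
position: [590.8, -79.4, 224.4]
tcp_rot: [[-0.254, -0.967, -0.0], [-0.967, 0.254, -0.0], [0.0, 0.0, -1.0]]
ft_force: [-0.7, 0.0, -0.8]
opening: 0.168
```

>>> drive_tool([
  [0,0,-1,0,0,0,-1],
  [0,0,-2,0,0,0,-1],
  [0,0,-3,0,0,0,-1],
  [0,0,-3,0,0,0,-1],
])

```text
t: 8.62
position: [590.7, -79.4, 221.3]
tcp_rot: [[-0.254, -0.967, -0.001], [-0.967, 0.254, 0.0], [0.0, 0.0, -1.0]]
ft_force: [-1.7, -0.5, 0.1]
opening: 0.175
```

>>> drive_tool([
  [0,0,-1,0,0,0,-1],
  [0,0,-2,0,0,0,-1],
  [0,0,-2,0,0,0,-1],
])

```text
t: 8.87
position: [590.8, -79.4, 219.4]
tcp_rot: [[-0.254, -0.967, -0.0], [-0.967, 0.254, -0.0], [0.0, 0.0, -1.0]]
ft_force: [-0.3, -0.5, 0.8]
opening: 0.168
```

>>> drive_tool([
  [0,0,-1,0,0,0,-1],
  [0,0,-2,0,0,0,-1],
  [0,0,-2,0,0,0,-1],
])

```text
t: 9.12
position: [590.8, -79.4, 217.4]
tcp_rot: [[-0.254, -0.967, -0.0], [-0.967, 0.254, -0.0], [0.0, 0.0, -1.0]]
ft_force: [-1.9, -0.7, 1.3]
opening: 0.171
```

>>> drive_tool([
  [0,0,-1,0,0,0,-1],
  [0,0,-2,0,0,0,-1],
  [0,0,-2,0,0,0,-1],
])

```text
t: 9.37
position: [590.8, -79.4, 215.4]
tcp_rot: [[-0.254, -0.967, -0.0], [-0.967, 0.254, 0.0], [0.0, 0.0, -1.0]]
ft_force: [-1.8, -0.4, 0.8]
opening: 0.171
```

>>> drive_tool([
  [-0.4,0,0,0,0,0,-1],
  [-0.8,0,0,0,0,0,-1],
  [-0.8,0,0,0,0,0,-1],
])

```text
t: 9.62
position: [590.2, -79.4, 215.7]
tcp_rot: [[-0.254, -0.967, 0.0], [-0.967, 0.254, -0.0], [-0.0, -0.0, -1.0]]
ft_force: [-0.5, 0.1, 0.8]
opening: 0.173
```

```bash
python3 w.py w7; python3 - <<'E'
from h import *
im=cv2.imread('pics/w7_raw.png')[:,:,::-1]
crop(im,270,135,90,80,8,'w7a.png',1.25)
E
```

```text
9.6667 [590.17168611 -79.44771422 215.69126847] 0.10971816858159632 [-1.35877849 -0.62149756  0.56032577] 0.17189798291522718
```

View pics/w7a.png

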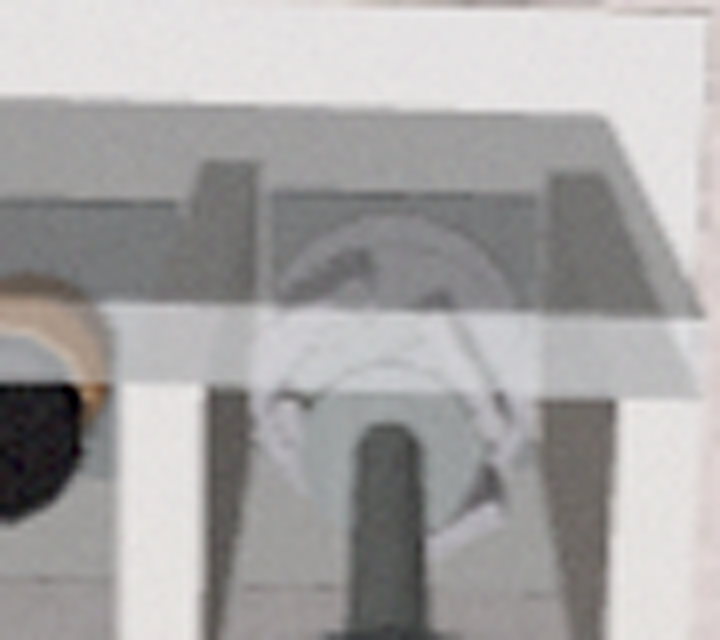

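The ball is resting in the socket mouth and the capsule is sinking with it. I'll keep pressing slowly.

>>> drive_tool([
  [0,0,-1,0,0,0,-1],
  [0,0,-2,0,0,0,-1],
  [0,0,-2,0,0,0,-1],
])

```text
t: 9.92
position: [590.1, -79.4, 213.4]
tcp_rot: [[-0.254, -0.967, -0.0], [-0.967, 0.254, -0.0], [0.0, 0.0, -1.0]]
ft_force: [-0.3, -0.5, 0.5]
opening: 0.17
```

>>> drive_tool([
  [0,0,-1,0,0,0,-1],
  [0,0,-2,0,0,0,-1],
  [0,0,-2,0,0,0,-1],
])

```text
t: 10.17
position: [590.1, -79.4, 211.4]
tcp_rot: [[-0.254, -0.967, -0.0], [-0.967, 0.254, -0.0], [0.0, 0.0, -1.0]]
ft_force: [-0.1, -0.4, 1.1]
opening: 0.172
```

>>> drive_tool([
  [0,0,-1,0,0,0,-1],
  [0,0,-1.5,0,0,0,-1],
  [0,0,-1.5,0,0,0,-1],
])

```text
t: 10.42
position: [590.1, -79.4, 210.0]
tcp_rot: [[-0.254, -0.967, -0.0], [-0.967, 0.254, -0.0], [0.0, 0.0, -1.0]]
ft_force: [-0.3, -0.8, 1.6]
opening: 0.173
```

>>> drive_tool([
  [0,0,-1,0,0,0,-1],
  [0,0,-1.5,0,0,0,-1],
  [0,0,-1.5,0,0,0,-1],
])

```text
t: 10.67
position: [590.1, -79.4, 208.5]
tcp_rot: [[-0.254, -0.967, -0.0], [-0.967, 0.254, -0.0], [0.0, 0.0, -1.0]]
ft_force: [-0.8, -1.3, 1.9]
opening: 0.169
```

>>> drive_tool([
  [0,0,-0.7,0,0,0,-1],
  [0,0,-1.3,0,0,0,-1],
  [0,0,-1.3,0,0,0,-1],
])

```text
t: 10.92
position: [590.1, -79.4, 207.3]
tcp_rot: [[-0.254, -0.967, 0.0], [-0.967, 0.254, -0.0], [0.0, -0.0, -1.0]]
ft_force: [-1.4, -1.5, 2.9]
opening: 0.171
```

>>> drive_tool([
  [0,0,-0.5,0,0,0,-1],
  [0,0,-0.9,0,0,0,-1],
  [0,0,-0.9,0,0,0,-1],
])

```text
t: 11.17
position: [590.2, -79.4, 206.4]
tcp_rot: [[-0.254, -0.967, 0.0], [-0.967, 0.254, -0.0], [-0.0, -0.0, -1.0]]
ft_force: [-1.2, -1.2, 2.8]
opening: 0.169
```

>>> drive_tool([
  [0,0,-0.4,0,0,0,-1],
  [0,0,-0.8,0,0,0,-1],
  [0,0,-0.8,0,0,0,-1],
])

```text
t: 11.42
position: [590.2, -79.4, 205.6]
tcp_rot: [[-0.254, -0.967, 0.0], [-0.967, 0.254, 0.0], [-0.0, -0.0, -1.0]]
ft_force: [-0.8, 0.0, 3.6]
opening: 0.174
```

>>> drive_tool([
  [0,0,-0.4,0,0,0,-1],
  [0,0,-0.8,0,0,0,-1],
  [0,0,-0.8,0,0,0,-1],
])

```text
t: 11.67
position: [590.0, -79.4, 204.6]
tcp_rot: [[-0.254, -0.967, -0.0], [-0.967, 0.254, 0.0], [0.0, 0.0, -1.0]]
ft_force: [-0.8, 0.4, 2.9]
opening: 0.174
```

>>> drive_tool([
  [0,0,-0.4,0,0,0,-1],
  [0,0,-0.8,0,0,0,-1],
  [0,0,-0.8,0,0,0,-1],
])

```text
t: 11.92
position: [590.0, -79.4, 203.7]
tcp_rot: [[-0.254, -0.967, -0.0], [-0.967, 0.254, 0.0], [-0.0, 0.0, -1.0]]
ft_force: [-1.4, -1.2, 0.9]
opening: 0.171
```

>>> drive_tool([
  [0,0,-0.4,0,0,0,-1],
  [0,0,-0.8,0,0,0,-1],
  [0,0,-0.8,0,0,0,-1],
])

```text
t: 12.17
position: [590.0, -79.3, 202.9]
tcp_rot: [[-0.254, -0.967, -0.0], [-0.967, 0.254, 0.0], [-0.0, 0.0, -1.0]]
ft_force: [0.1, 0.5, 1.5]
opening: 0.173
```

>>> drive_tool([
  [0,0,-0.4,0,0,0,-1],
  [0,0,-0.8,0,0,0,-1],
  [0,0,-0.8,0,0,0,-1],
])

```text
t: 12.42
position: [590.1, -79.3, 202.3]
tcp_rot: [[-0.254, -0.967, -0.0], [-0.967, 0.254, 0.0], [-0.0, 0.0, -1.0]]
ft_force: [0.2, 0.3, 1.6]
opening: 0.172
```

>>> drive_tool([
  [0,0,-0.4,0,0,0,-1],
  [0,0,-0.8,0,0,0,-1],
  [0,0,-0.8,0,0,0,-1],
])

```text
t: 12.67
position: [590.1, -79.3, 201.5]
tcp_rot: [[-0.254, -0.967, 0.0], [-0.967, 0.254, 0.0], [-0.0, 0.0, -1.0]]
ft_force: [0.2, 0.4, 1.6]
opening: 0.176
```

>>> drive_tool([
  [0,0,-0.4,0,0,0,-1],
  [0,0,-0.8,0,0,0,-1],
  [0,0,-0.8,0,0,0,-1],
])

```text
t: 12.92
position: [590.1, -79.4, 200.7]
tcp_rot: [[-0.254, -0.967, -0.0], [-0.967, 0.254, 0.0], [-0.0, 0.0, -1.0]]
ft_force: [-0.4, 0.9, 1.7]
opening: 0.171
```

>>> drive_tool([
  [0,0,-0.4,0,0,0,-1],
  [0,0,-0.8,0,0,0,-1],
  [0,0,-0.8,0,0,0,-1],
])

```text
t: 13.17
position: [590.1, -79.4, 199.9]
tcp_rot: [[-0.254, -0.967, 0.0], [-0.967, 0.254, 0.0], [-0.0, 0.0, -1.0]]
ft_force: [0.8, 0.8, 1.3]
opening: 0.17
```

```bash
python3 w.py w8; python3 - <<'E'
from h import *
im=cv2.imread('pics/w8_raw.png')[:,:,::-1]
crop(im,270,135,90,80,8,'w8a.png',1.25)
E
```

```text
13.2167 [590.12915776 -79.37805947 199.97037597] 0.035884989036747056 [0.4052754  1.23387678 1.47842788] 0.17590644202029423
```

View pics/w8a.png

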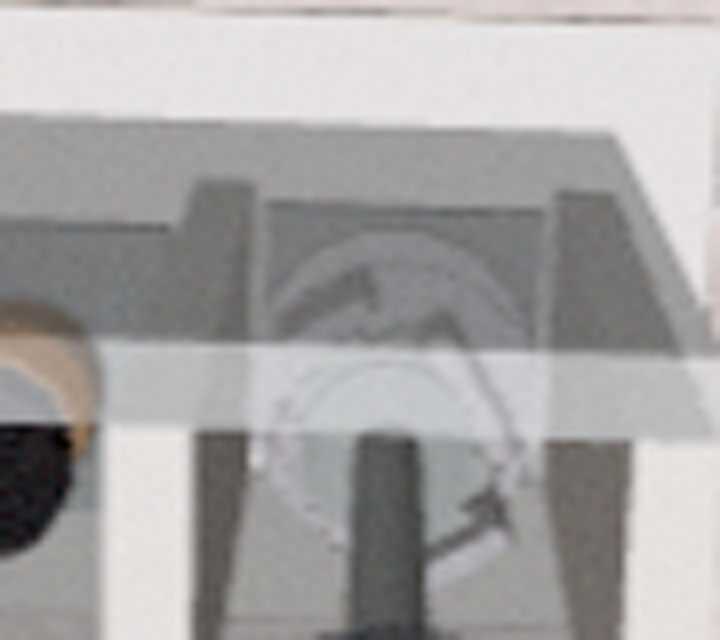

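>>> drive_tool([
  [0,0,-0.4,0,0,0,-1],
  [0,0,-0.8,0,0,0,-1],
  [0,0,-0.8,0,0,0,-1],
])

```text
t: 13.47
position: [590.1, -79.4, 199.1]
tcp_rot: [[-0.254, -0.967, 0.0], [-0.967, 0.254, 0.0], [-0.0, -0.0, -1.0]]
ft_force: [-0.3, 0.5, 1.8]
opening: 0.172
```

>>> drive_tool([
  [0,0,-0.4,0,0,0,-1],
  [0,0,-0.8,0,0,0,-1],
  [0,0,-0.8,0,0,0,-1],
])

```text
t: 13.72
position: [590.1, -79.4, 198.3]
tcp_rot: [[-0.254, -0.967, 0.0], [-0.967, 0.254, 0.0], [-0.0, -0.0, -1.0]]
ft_force: [0.1, 0.2, 2.0]
opening: 0.165
```

>>> drive_tool([
  [0,0,-0.4,0,0,0,-1],
  [0,0,-0.8,0,0,0,-1],
  [0,0,-0.8,0,0,0,-1],
])

```text
t: 13.97
position: [590.1, -79.4, 197.5]
tcp_rot: [[-0.254, -0.967, 0.0], [-0.967, 0.254, 0.0], [-0.0, 0.0, -1.0]]
ft_force: [-0.4, 0.2, 2.0]
opening: 0.172
```

>>> drive_tool([
  [0,0,-0.3,0,0,0,-1],
  [0,0,-0.6,0,0,0,-1],
  [0,0,-0.6,0,0,0,-1],
])

```text
t: 14.22
position: [590.2, -79.4, 197.0]
tcp_rot: [[-0.254, -0.967, 0.0], [-0.967, 0.254, 0.0], [-0.0, -0.0, -1.0]]
ft_force: [0.3, 0.5, 2.5]
opening: 0.17
```

>>> drive_tool([
  [0,0,-0.3,0,0,0,-1],
  [0,0,-0.6,0,0,0,-1],
  [0,0,-0.6,0,0,0,-1],
])

```text
t: 14.47
position: [590.2, -79.4, 196.5]
tcp_rot: [[-0.254, -0.967, 0.0], [-0.967, 0.254, 0.0], [-0.0, -0.0, -1.0]]
ft_force: [-0.3, 1.3, 4.8]
opening: 0.169
```

>>> drive_tool([
  [0,0,-0.3,0,0,0,-1],
  [0,0,-0.6,0,0,0,-1],
  [0,0,-0.6,0,0,0,-1],
])

```text
t: 14.72
position: [590.3, -79.4, 196.1]
tcp_rot: [[-0.254, -0.967, 0.0], [-0.967, 0.254, -0.0], [-0.0, -0.0, -1.0]]
ft_force: [-1.1, 1.0, 5.4]
opening: 0.172
```

```bash
python3 w.py w9; python3 - <<'E'
from h import *
im=cv2.imread('pics/w9_raw.png')[:,:,::-1]
crop(im,230,110,160,130,5,'w9a.png',1.25)
im=arm.capture('scene')
crop(im,230,200,120,100,6,'s9.png',1.8)
E
```

```text
14.7667 [590.24823292 -79.41108235 196.08209774] 0.014581539001855381 [-0.63630446  1.06897929  5.33688049] 0.1707962186681348
```

View pics/w9a.png

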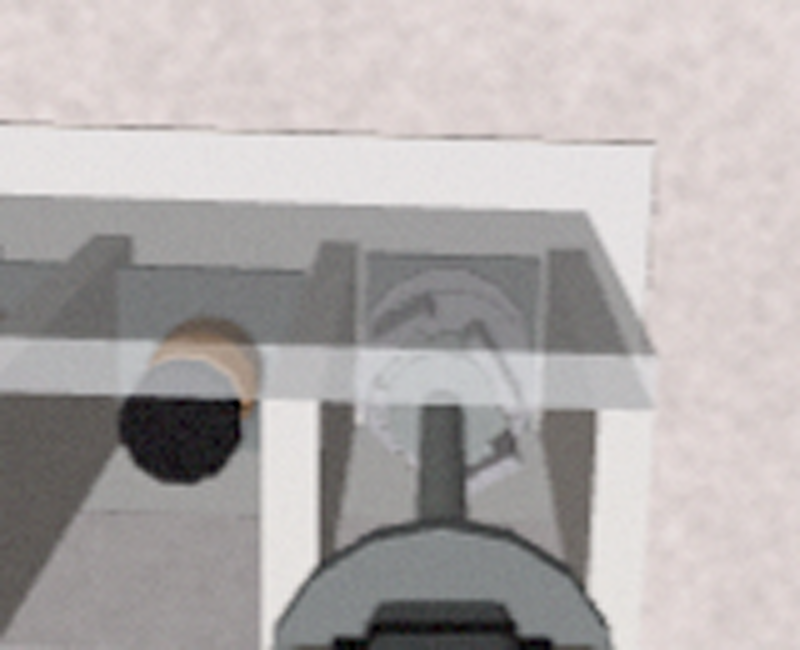

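View pics/s9.png

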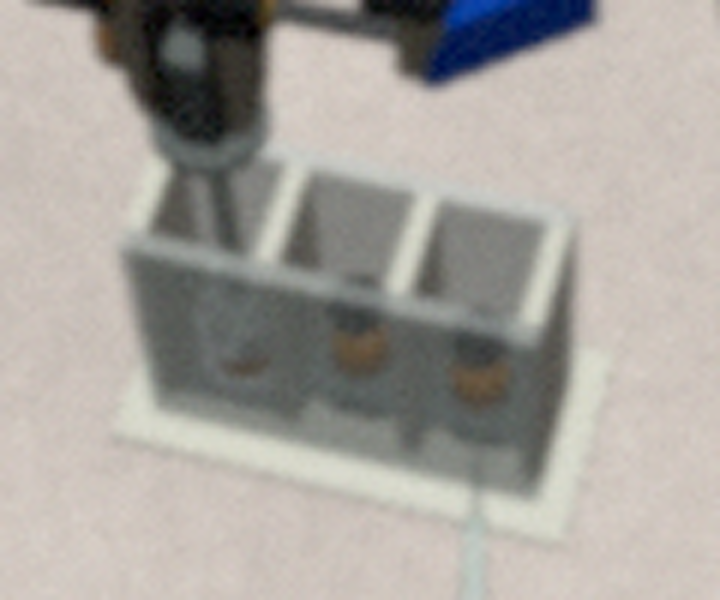

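Firm stop after the snap: contact at about 208 mm, snap at about 204 and bottomed at about 196.5, which matches the expected 10.6 mm. Now I'll draw it out slowly.

>>> drive_tool([
  [0,0,1,0,0,0,-1],
  [0,-0.2,3,0,0,0,-1],
  [0,-0.4,6,0,0,0,-1],
  [-0.3,-0.7,10,0,0,0,-1],
  [-0.3,-0.7,15,0,0,0,-1],
  [-0.3,-0.7,21,0,0,0,-1],
  [-0.3,-0.7,28,0,0,0,-1],
  [-0.3,-0.7,34,0,0,0,-1],
  [-0.3,-0.7,38,0,0,0,-1],
  [-0.3,-0.7,40,0,0,0,-1],
  [-0.3,-0.7,40,0,0,0,-1],
])

```text
t: 15.73
position: [590.0, -80.1, 236.3]
tcp_rot: [[-0.254, -0.967, 0.001], [-0.967, 0.254, -0.0], [-0.0, -0.001, -1.0]]
ft_force: [0.4, 0.2, -2.7]
opening: 0.171
```

```bash
python3 w.py w10; python3 - <<'E'
from h import *
im=cv2.imread('pics/w10_raw.png')[:,:,::-1]
crop(im,230,110,160,130,5,'w10a.png',1.25)
E
```

```text
15.7833 [589.78855929 -80.12369513 235.90914866] 0.35443664683753556 [-0.51672762 -0.36773027 -3.15400629] 0.17266063301023554
```

View pics/w10a.png

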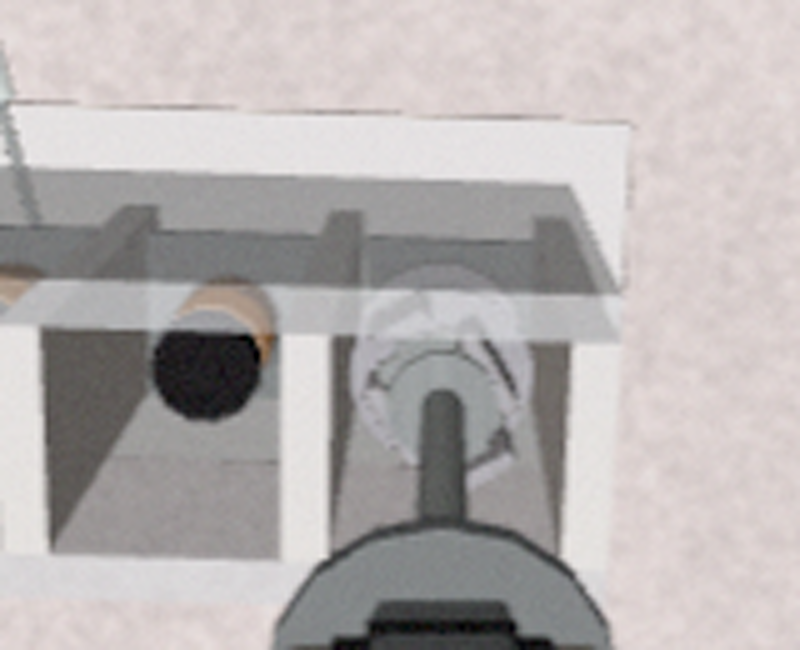

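The capsule hangs on the ball and rises with it. Continuing up.

>>> drive_tool([
  [0,-0.5,2,0,0,0,-1],
  [0,-0.8,7,0,0,0,-1],
  [0,-0.8,14,0,0,0,-1],
  [0,-0.8,23,0,0,0,-1],
  [0,-0.8,34,0,0,0,-1],
  [0,-0.8,46,0,0,0,-1],
  [0,-0.8,60,0,0,0,-1],
  [0,-0.8,75,0,0,0,-1],
  [0,-0.8,90,0,0,0,-1],
  [0,-0.8,102,0,0,0,-1],
  [0,-0.8,108,0,0,0,-1],
  [0,-0.8,110,0,0,0,-1],
])

```text
t: 16.78
position: [590.3, -81.0, 347.6]
tcp_rot: [[-0.254, -0.967, 0.002], [-0.967, 0.254, -0.0], [-0.0, -0.002, -1.0]]
ft_force: [0.7, -0.4, -2.5]
opening: 0.172
```

>>> drive_tool([
  [0,0,1,0,0,0,-1],
  [0,0,1,0,0,0,-1],
])

```text
t: 16.95
position: [589.6, -80.9, 346.4]
tcp_rot: [[-0.254, -0.967, -0.001], [-0.967, 0.254, 0.0], [0.0, 0.001, -1.0]]
ft_force: [0.2, -0.4, -2.5]
opening: 0.173
```

```bash
python3 w.py w11
```

```text
17.0 [589.4561226  -80.85161373 346.02610915] 0.19687531022739305 [ 0.6292764   0.340181   -2.52074688] 0.1776064594992471
```

View pics/w11.png

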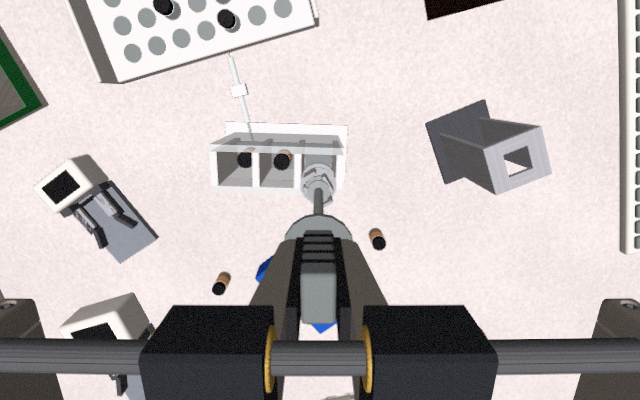

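The capsule is out and hanging at about (318,185). Moving so the camera looks down on the dock.

>>> drive_tool([
  [-1,4,0,0,0,0,-1],
  [-4,14,0,0,0,0,-1],
  [-10,32,0,0,0,0,-1],
  [-18,56,0,0,0,0,-1],
  [-26,84,0,0,0,0,-1],
  [-35,112,0,0,0,0,-1],
  [-44,140,0,0,0,0,-1],
  [-53,168,0,0,0,0,-1],
  [-62,196,0,0,0,0,-1],
  [-71,224,0,0,0,0,-1],
  [-80,252,0,0,0,0,-1],
  [-88,280,0,0,0,0,-1],
])

```text
t: 18.0
position: [500.3, 200.9, 346.6]
tcp_rot: [[-0.254, -0.967, -0.001], [-0.967, 0.254, 0.0], [0.0, 0.001, -1.0]]
ft_force: [0.8, 0.1, -1.4]
opening: 0.172
```

>>> drive_tool([
  [-8,26,0,0,0,0,-1],
  [-15,48,0,0,0,0,-1],
  [-21,65,0,0,0,0,-1],
  [-25,77,0,0,0,0,-1],
  [-27,83,0,0,0,0,-1],
  [-27,84,0,0,0,0,-1],
  [-27,84,0,0,0,0,-1],
  [-27,84,0,0,0,0,-1],
])

```text
t: 18.67
position: [475.0, 282.4, 346.7]
tcp_rot: [[-0.255, -0.967, 0.0], [-0.967, 0.255, -0.0], [0.0, -0.0, -1.0]]
ft_force: [-0.7, -0.2, -2.3]
opening: 0.172
```

```bash
python3 w.py w12
```

```text
18.7167 [475.10225828 282.27608258 346.77023604] 0.13566075758238216 [-0.21490502  0.75644294 -1.86138222] 0.1695438306991497
```

View pics/w12.png

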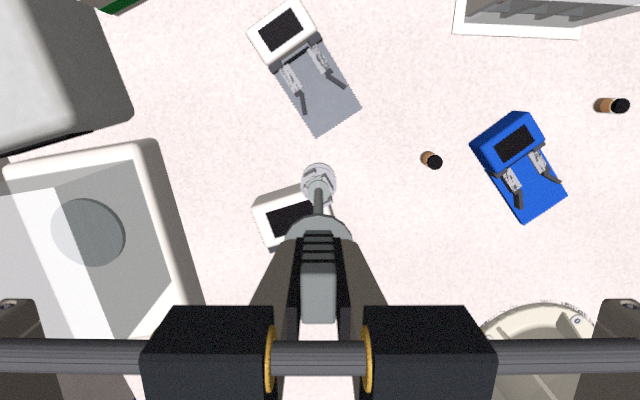

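```bash
python3 - <<'E'
from h import *
im=cv2.imread('pics/w12_raw.png')[:,:,::-1]
crop(im,235,0,140,145,5,'w12a.png',1.5)
crop(im,295,155,50,50,10,'w12b.png',1.3)
E
```

```text
(no output)
```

View pics/w12a.png

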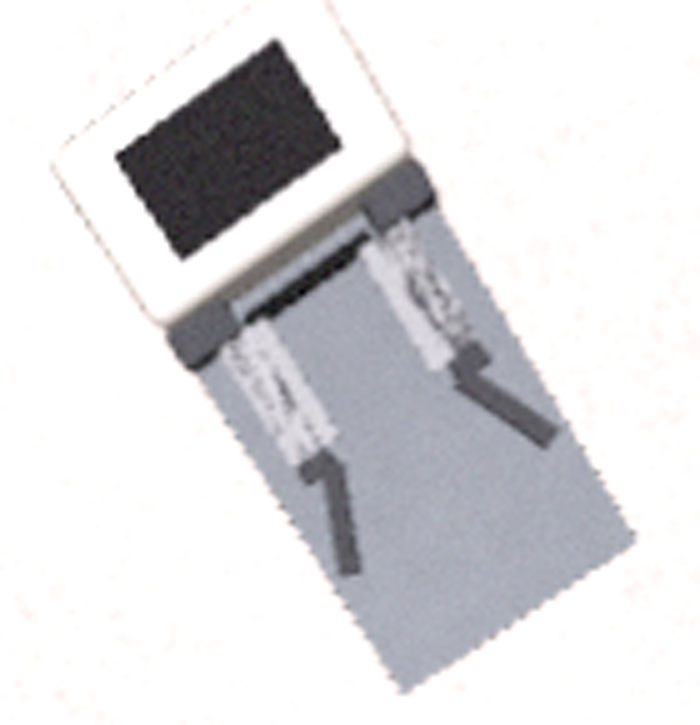

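View pics/w12b.png

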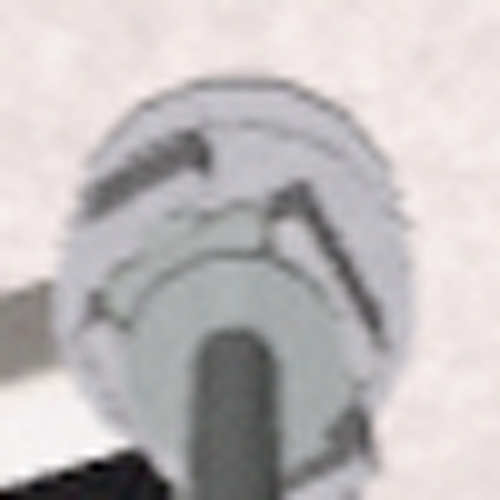

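```bash
python3 - <<'E'
from h import *
import pickle
np.set_printoptions(precision=1,suppress=True)
m=pickle.load(open('pics/w12.pkl','rb'))
C=lambda u,v:(235+(u+.5)/5-.5,(v+.5)/5-.5)
L=plane(m,C(338,440),28);R=plane(m,C(440,368),28);print('lip inner front',L,R,np.linalg.norm(L-R),(L+R)/2)
L2=plane(m,C(266,318),28);R2=plane(m,C(370,258),28);print('inner rear',L2,R2,np.linalg.norm(L2-R2),(L2+R2)/2)
ang=lambda d:np.degrees(np.arctan2(d[1],d[0]))
print('dirs',ang(L2-L),ang(R2-R),ang(L-R)-90, np.linalg.norm(L2-L),np.linalg.norm(R2-R))
A=plane(m,C(403,692),12);B=plane(m,C(635,538),12);print('base front',A,B,np.linalg.norm(A-B),(A+B)/2,ang(A-B)-90)
A2=plane(m,C(205,372),12);B2=plane(m,C(440,210),12);print('sides',ang(A2-A),ang(B2-B))
F=plane(m,C(355,575),28);G=plane(m,C(553,445),28);print('flare tips',F,G,np.linalg.norm(F-G),(F+G)/2)
bl=plane(m,C(250,318),20);br=plane(m,C(368,240),20);print('buf',(bl+br)/2,ang(bl-br)-90)
# house top quad (unknown h), hanging capsule
print('head',plane(m,(295+24-.5,155+41-.5),196))
D=lambda u,v:(295+(u+.5)/10-.5,155+(v+.5)/10-.5)
print('disc',plane(m,D(240,360),346.8-150.6+14))
E
```

```text
lip inner front [569.1 278.8  28. ] [579.9 247.5  28. ] 33.11700107608717 [574.5 263.2  28. ]
inner rear [603.9 289.   28. ] [611.1 258.4  28. ] 31.44007718177312 [607.5 273.7  28. ]
dirs 16.359758936435792 19.28026255183417 19.007972191866372 36.22640930776849 33.079357232314216
base front [497.3 279.9  12. ] [522.5 205.   12. ] 78.98151908959834 [509.9 242.4  12. ] 18.617554434302818
sides 17.01830991143385 18.165476584079048
flare tips [533.6 283.8  28. ] [553.1 222.9  28. ] 63.971142081205315 [543.3 253.3  28. ]
buf [611.1 275.7  20. ] 16.60794845860022
head [464.5 283.9 196. ]
disc [473.2 281.6 210.2]
```

Dock found: seat at about (591, 269) with yaw about 18°. The base edge, lips and flare tips agree within 1–2 mm. Moving over the mouth and down.

>>> drive_tool([
  [4,-2,0,0,0,0,-1],
  [14,-7,0,0,0,0,-1],
  [28,-15,-5,0,0,0,-1],
  [43,-22,-15,0,0,0,-1],
  [54,-28,-30,0,0,0,-1],
  [60,-31,-48,0,0,0,-1],
  [60.5,-31.5,-68,0,0,0,-1],
  [60.5,-31.5,-88,0,0,0,-1],
  [60.5,-31.5,-106,0,0,0,-1],
  [60.5,-31.5,-120,0,0,0,-1],
  [60.5,-31.5,-130,0,0,0,-1],
  [60.5,-31.5,-135,0,0,0,-1],
])

```text
t: 19.72
position: [535.4, 250.3, 209.3]
tcp_rot: [[-0.255, -0.967, -0.002], [-0.967, 0.255, -0.001], [0.002, 0.002, -1.0]]
ft_force: [0.5, 0.1, -2.0]
opening: 0.173
```

>>> drive_tool([
  [0,0,-1,0,0,0,-1],
  [0,0,-2,0,0,0,-1],
  [0,0,-2,0,0,0,-1],
  [0,0,-2,0,0,0,-1],
])

```text
t: 20.05
position: [535.9, 251.8, 210.6]
tcp_rot: [[-0.254, -0.967, 0.001], [-0.967, 0.254, 0.001], [-0.001, -0.001, -1.0]]
ft_force: [0.3, -0.5, -2.3]
opening: 0.171
```

```bash
python3 w.py w13; python3 - <<'E'
from h import *
im=arm.capture('scene')
crop(im,360,190,120,110,6,'s13.png',1.8)
cv2.imwrite('pics/s13_raw.png',im[:,:,::-1])
E
```

```text
20.1 [535.78079693 251.80317867 210.63545965] 0.22939211214492689 [-0.07443193  0.19767022 -2.15884604] 0.16793488801655213
```

View pics/w13.png

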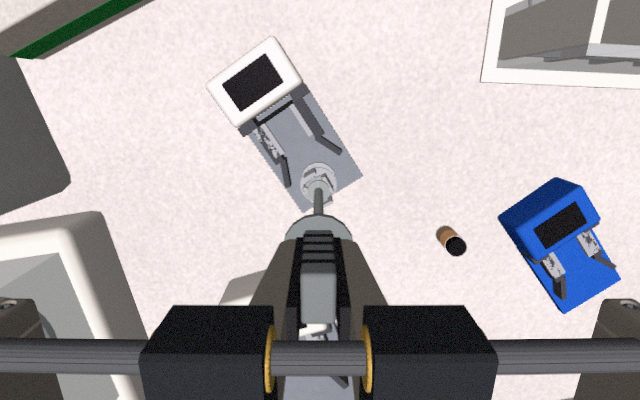

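View pics/s13.png

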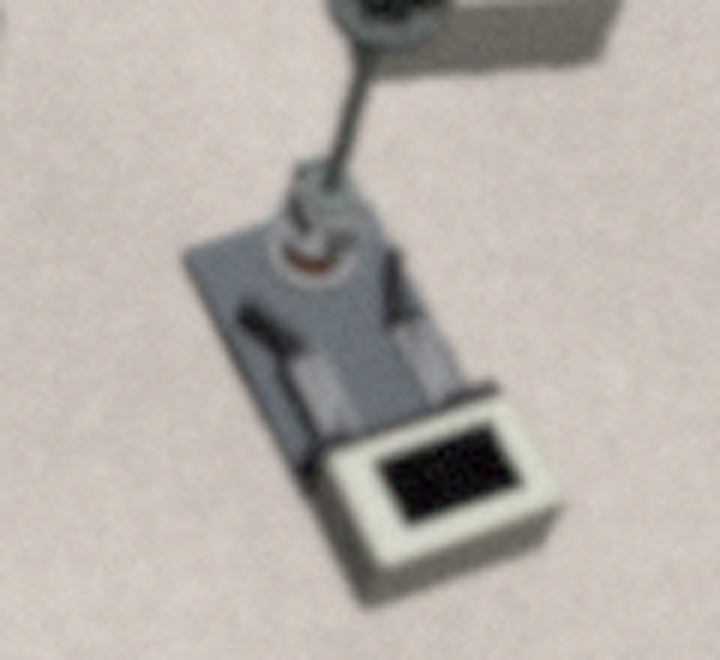

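```bash
python3 - <<'E'
from h import *
np.set_printoptions(precision=1,suppress=True)
s=arm.camera_model('scene')
S=lambda u,v:(360+(u+.5)/6-.5,190+(v+.5)/6-.5)
print(plane(s,S(313,245),28),plane(s,S(268,243),28),plane(s,S(359,243),28), plane(s,S(313,290),25))
L=plane(s,S(338,345),28);print('lips',[plane(s,S(*c),28) for c in ((290,360),(325,352),(320,435),(355,428),(395,325),(425,318),(428,405),(462,390))])
print('base',[plane(s,S(*c),12) for c in ((183,255),(365,192))])
st=arm.state();print(st['position'])
E
```

```text
[530.4 253.   28. ] [528.9 235.3  28. ] [530.1 271.4  28. ] [549.1 251.   25. ]
lips [array([581.5, 237.3,  28. ]), array([578.5, 251.3,  28. ]), array([614.1, 244.6,  28. ]), array([611.7, 258.4,  28. ]), array([567.6, 280.3,  28. ]), array([564.9, 292.5,  28. ]), array([603. , 287.9,  28. ]), array([597. , 302.1,  28. ])]
base [array([523.7, 204. ,  12. ]), array([496.7, 281.3,  12. ])]
[535.7 251.8 210.6]
```

>>> drive_tool([
  [0,-0.5,-3,0,0,0,-1],
  [0,-1,-6,0,0,0,-1],
  [0,-1,-8.5,0,0,0,-1],
  [0,-1,-10,0,0,0,-1],
  [0,-1,-10,0,0,0,-1],
  [0,-1,-10,0,0,0,-1],
])

```text
t: 20.65
position: [535.2, 250.6, 199.6]
tcp_rot: [[-0.254, -0.967, -0.0], [-0.967, 0.254, -0.0], [0.0, 0.0, -1.0]]
ft_force: [1.0, 0.0, -2.4]
opening: 0.172
```

>>> drive_tool([
  [0,0,-1,0,0,0,-1],
  [0,0,-2,0,0,0,-1],
  [0,0,-2,0,0,0,-1],
  [0,0,-2,0,0,0,-1],
])

```text
t: 20.98
position: [535.4, 250.6, 197.9]
tcp_rot: [[-0.254, -0.967, 0.0], [-0.967, 0.254, 0.0], [-0.0, -0.0, -1.0]]
ft_force: [0.5, -0.3, -2.1]
opening: 0.174
```

>>> drive_tool([
  [0,0,-0.5,0,0,0,-1],
  [0,0,-1,0,0,0,-1],
  [0,0,-1,0,0,0,-1],
])

```text
t: 21.23
position: [535.5, 250.7, 197.2]
tcp_rot: [[-0.254, -0.967, 0.0], [-0.967, 0.254, 0.0], [-0.0, -0.0, -1.0]]
ft_force: [-0.8, -0.0, 2.2]
opening: 0.172
```

>>> drive_tool([
  [0,0,-0.4,0,0,0,-1],
  [0,0,-0.8,0,0,0,-1],
  [0,0,-0.8,0,0,0,-1],
])

```text
t: 21.48
position: [535.6, 250.7, 197.0]
tcp_rot: [[-0.254, -0.967, 0.001], [-0.967, 0.254, 0.0], [-0.001, -0.001, -1.0]]
ft_force: [-1.1, -0.8, 7.6]
opening: 0.172
```

>>> drive_tool([
  [0,0,2,0,0,0,-1],
  [0,0,3.3,0,0,0,-1],
  [1,0.3,3.3,0,0,0,-1],
  [4,1.3,3.3,0,0,0,-1],
  [8,2.6,3.3,0,0,0,-1],
  [12,3.9,3.3,0,0,0,-1],
  [16,5.2,3.3,0,0,0,-1],
  [20,6.5,3.3,0,0,0,-1],
  [23,7.4,3.3,0,0,0,-1],
  [24,7.8,3.3,0,0,0,-1],
  [24,7.8,3.3,0,0,0,-1],
])

```text
t: 22.4
position: [559.6, 258.4, 199.1]
tcp_rot: [[-0.255, -0.967, -0.0], [-0.967, 0.255, -0.0], [0.0, 0.0, -1.0]]
ft_force: [-0.4, 0.0, -2.2]
opening: 0.17
```

```bash
python3 w.py w14; python3 - <<'E'
from h import *
im=arm.capture('scene')
crop(im,360,190,120,110,6,'s14.png',1.8)
im=cv2.imread('pics/w14_raw.png')[:,:,::-1]
crop(im,220,40,160,160,4,'w14a.png',1.3)
E
```

```text
22.45 [559.32613331 258.387439   199.16229346] 0.31210289543636344 [ 0.04259377 -0.45911797 -3.06678029] 0.17129112309004377
```

View pics/w14a.png

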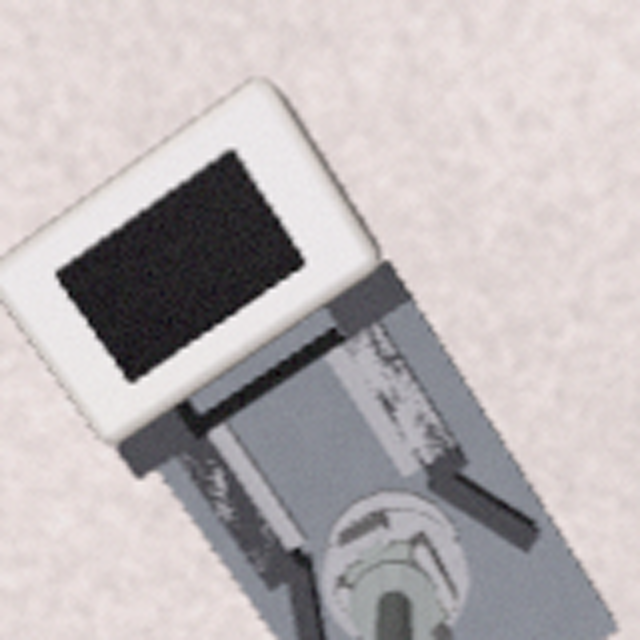

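View pics/s14.png

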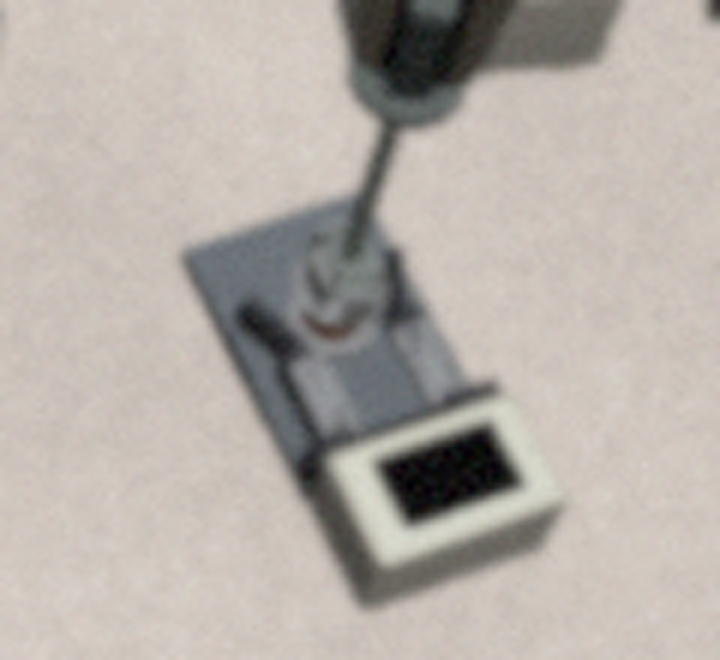

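```bash
python3 - <<'E'
from h import *
import pickle
np.set_printoptions(precision=1,suppress=True)
m=pickle.load(open('pics/w14.pkl','rb'))
C=lambda u,v:(220+(u+.5)/4-.5,40+(v+.5)/4-.5)
P=lambda u,v,z:plane(m,C(u,v),z)
ang=lambda d:np.degrees(np.arctan2(d[1],d[0]))
Lf,Lr,Rf,Rr=P(300,548,28),P(212,430,28),P(412,476,28),P(328,358,28)
print(Lf,Lr,Rf,Rr,'widths',np.linalg.norm(Lf-Rf),np.linalg.norm(Lr-Rr))
print((Lf+Rf)/2,(Lr+Rr)/2,ang(Lr-Lf),ang(Rr-Rf))
print('head',P(399,562,59.6),'disc',P(395,600,62.6),'tcp',arm.state()['position'])
print('buf',P(205,432,24),P(338,335,24))
E
```

```text
[568.7 279.9  28. ] [603.1 292.8  28. ] [579.3 247.8  28. ] [612.7 260.3  28. ] widths 33.852053151839634 33.88948475352729
[574.  263.9  28. ] [607.9 276.6  28. ] 20.524305813010365 20.559710821847403
head [566.4 254.7  59.6] disc [558.6 257.7  62.6] tcp [559.2 258.3 199.2]
buf [602.6 295.3  24. ] [617.1 256.7  24. ]
```

>>> drive_tool([
  [1,0.4,0,0,0,0,-1],
  [3,1.2,0,0,0,0,-1],
  [6,2.2,0,0,0,0,-1],
  [9,3.2,0,0,0,0,-1],
  [11,3.9,0,0,0,0,-1],
  [12,4.2,0,0,0,0,-1],
  [12,4.2,0,0,0,0,-1],
])

```text
t: 23.08
position: [571.6, 262.7, 199.2]
tcp_rot: [[-0.254, -0.967, 0.0], [-0.967, 0.254, 0.0], [-0.0, -0.0, -1.0]]
ft_force: [0.6, -0.6, -2.5]
opening: 0.172
```

>>> drive_tool([
  [1,0.3,0,0,0,0,-1],
  [3,1,0,0,0,0,-1],
  [6,2,0,0,0,0,-1],
  [9,3,0,0,0,0,-1],
  [11,3.7,0,0,0,0,-1],
  [12,4,0,0,0,0,-1],
  [12,4,0,0,0,0,-1],
])

```text
t: 23.67
position: [583.5, 266.7, 199.2]
tcp_rot: [[-0.254, -0.967, 0.0], [-0.967, 0.254, 0.0], [-0.0, -0.0, -1.0]]
ft_force: [-0.2, -0.5, -2.1]
opening: 0.17
```

```bash
python3 w.py w15; python3 - <<'E'
from h import *
im=arm.capture('scene')
crop(im,360,190,120,110,6,'s15.png',1.8)
im=cv2.imread('pics/w15_raw.png')[:,:,::-1]
crop(im,220,40,160,160,4,'w15a.png',1.3)
E
```

```text
23.7167 [583.35520264 266.62309225 199.19811266] 0.30454336109658803 [ 0.48549403 -0.44497471 -2.077137  ] 0.16815822518206505
```

View pics/w15a.png

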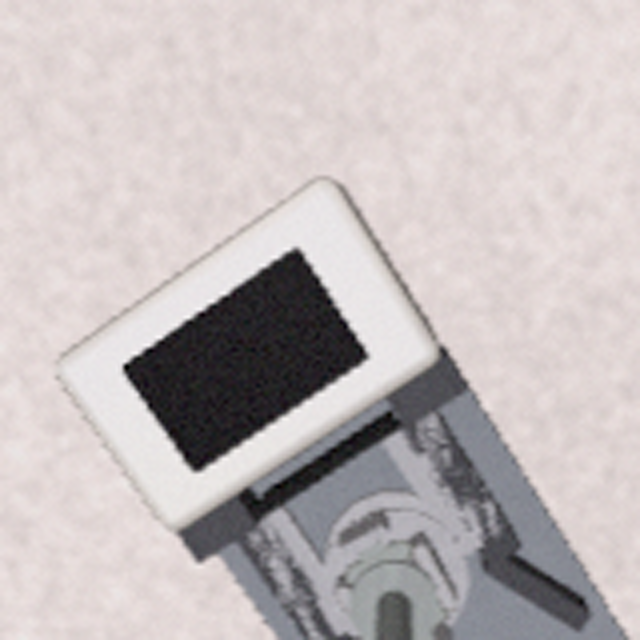

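View pics/s15.png

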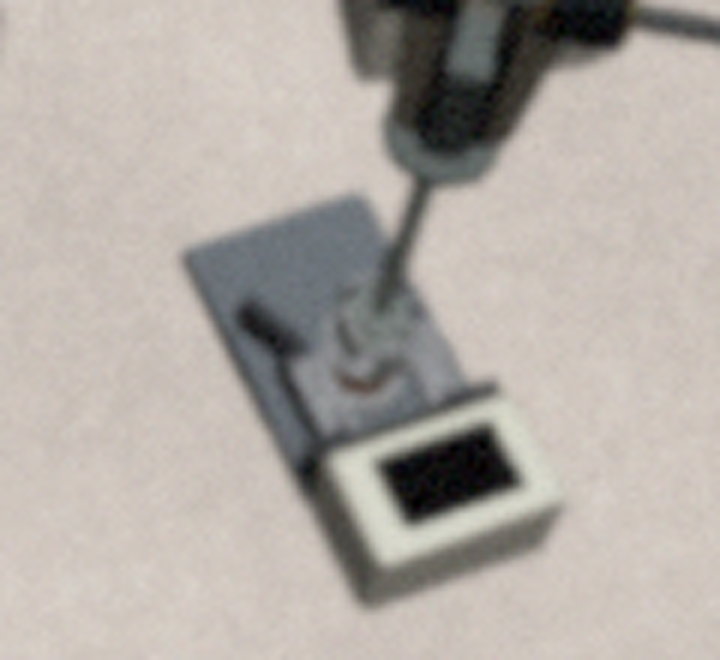

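>>> drive_tool([
  [2,0.7,0,0,0,0,-1],
  [4,1.4,0,0,0,0,-1],
  [5.5,1.9,0,0,0,0,-1],
  [6,2.1,0,0,0,0,-1],
  [6,2.1,0,0,0,0,-1],
])

```text
t: 24.18
position: [589.4, 268.7, 199.2]
tcp_rot: [[-0.254, -0.967, 0.0], [-0.967, 0.254, 0.0], [-0.0, -0.0, -1.0]]
ft_force: [-0.7, -0.0, -2.3]
opening: 0.172
```

>>> drive_tool([
  [0.7,0.2,0,0,0,0,-1],
  [1.4,0.5,0,0,0,0,-1],
  [1.9,0.6,0,0,0,0,-1],
  [1.9,0.6,0,0,0,0,-1],
])

```text
t: 24.52
position: [591.3, 269.4, 199.3]
tcp_rot: [[-0.254, -0.967, 0.0], [-0.967, 0.254, 0.0], [-0.0, -0.0, -1.0]]
ft_force: [-0.2, 0.0, -2.3]
opening: 0.17
```

>>> drive_tool([
  [0.7,0.2,0,0,0,0,-1],
  [1.4,0.5,0,0,0,0,-1],
  [1.9,0.6,0,0,0,0,-1],
  [1.9,0.6,0,0,0,0,-1],
])

```text
t: 24.85
position: [593.2, 269.9, 199.3]
tcp_rot: [[-0.254, -0.967, 0.0], [-0.967, 0.254, -0.0], [-0.0, -0.0, -1.0]]
ft_force: [-0.2, 0.4, -1.4]
opening: 0.172
```

>>> drive_tool([
  [0.7,0.2,0,0,0,0,-1],
  [1.4,0.5,0,0,0,0,-1],
  [1.9,0.6,0,0,0,0,-1],
  [1.9,0.6,0,0,0,0,-1],
])

```text
t: 25.18
position: [595.1, 270.5, 199.3]
tcp_rot: [[-0.254, -0.967, 0.0], [-0.967, 0.254, -0.0], [0.0, -0.0, -1.0]]
ft_force: [0.0, 0.4, -2.0]
opening: 0.173
```

>>> drive_tool([
  [0.5,0.2,0,0,0,0,-1],
  [1,0.3,0,0,0,0,-1],
  [1.4,0.4,0,0,0,0,-1],
  [1.4,0.4,0,0,0,0,-1],
])

```text
t: 25.52
position: [596.5, 270.9, 199.3]
tcp_rot: [[-0.254, -0.967, 0.0], [-0.967, 0.254, 0.0], [-0.0, -0.0, -1.0]]
ft_force: [-1.3, 0.1, -1.7]
opening: 0.172
```

```bash
python3 w.py w16; python3 - <<'E'
from h import *
im=arm.capture('scene')
crop(im,400,220,70,60,10,'s16.png',1.8)
im=cv2.imread('pics/w16_raw.png')[:,:,::-1]
crop(im,250,110,120,100,6,'w16a.png',1.3)
E
```

```text
25.5667 [596.47234516 270.91749367 199.3514371 ] 0.04181147982143632 [-0.39568238 -0.17715403 -1.20882003] 0.17289440128027844
```

View pics/w16a.png

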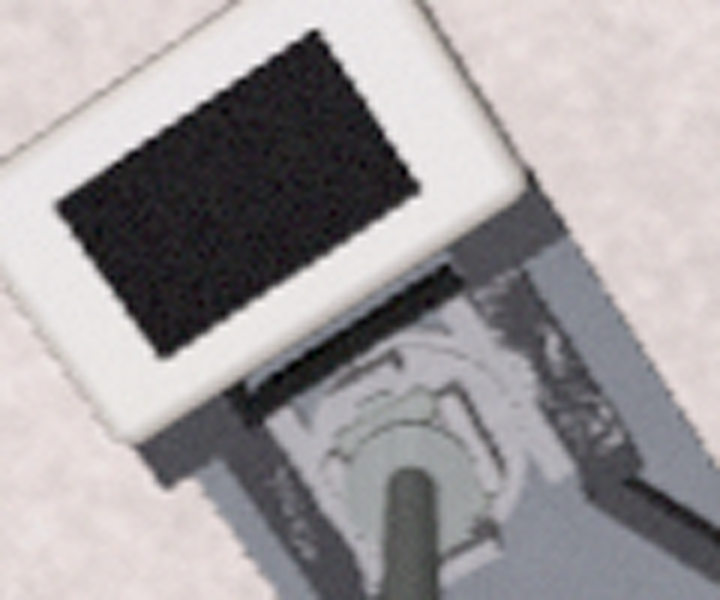

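View pics/s16.png

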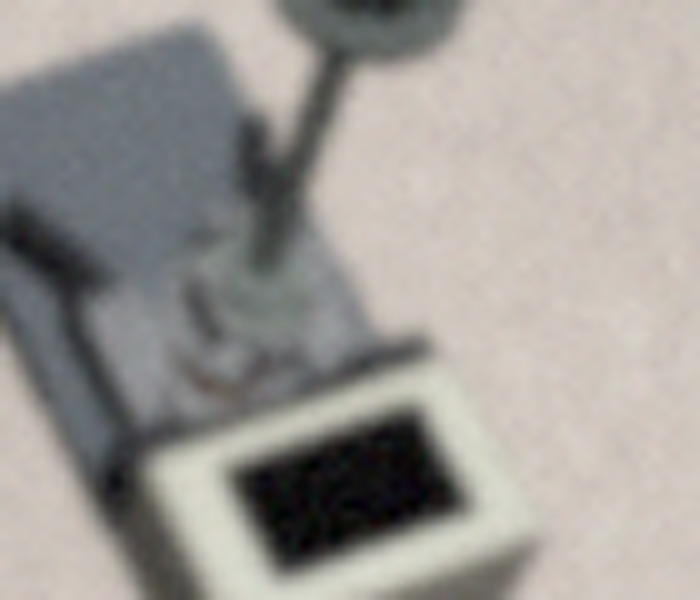

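>>> drive_tool([
  [0.7,0.2,0,0,0,0,-1],
  [1.4,0.5,0,0,0,0,-1],
  [1.9,0.6,0,0,0,0,-1],
  [1.9,0.6,0,0,0,0,-1],
])

```text
t: 25.95
position: [598.4, 271.6, 199.4]
tcp_rot: [[-0.254, -0.967, 0.0], [-0.967, 0.254, 0.0], [-0.0, -0.0, -1.0]]
ft_force: [-1.4, -0.3, -1.4]
opening: 0.166
```

>>> drive_tool([
  [0.5,0.2,0,0,0,0,-1],
  [1,0.3,0,0,0,0,-1],
  [1.4,0.4,0,0,0,0,-1],
  [1.4,0.4,0,0,0,0,-1],
])

```text
t: 26.28
position: [599.7, 272.0, 199.4]
tcp_rot: [[-0.254, -0.967, -0.0], [-0.967, 0.254, 0.0], [-0.0, 0.0, -1.0]]
ft_force: [-1.6, 0.4, 0.3]
opening: 0.167
```

>>> drive_tool([
  [-1,-0.3,0,0,0,0,-1],
  [-3,-1,0,0,0,0,-1],
  [-5,-1.6,0,0,0,0,-1],
  [-5.7,-1.8,0,0,0,0,-1],
  [-5.7,-1.8,0,0,0,0,-1],
  [-5.7,-1.8,0,0,0,0,-1],
])

```text
t: 26.78
position: [594.0, 270.1, 199.3]
tcp_rot: [[-0.254, -0.967, 0.0], [-0.967, 0.254, 0.0], [-0.0, -0.0, -1.0]]
ft_force: [-0.6, 0.3, -2.3]
opening: 0.17
```

```bash
python3 w.py w17; python3 - <<'E'
from h import *
im=arm.capture('scene')
crop(im,400,220,70,60,10,'s17.png',1.8)
im=cv2.imread('pics/w17_raw.png')[:,:,::-1]
crop(im,250,110,120,100,6,'w17a.png',1.3)
E
```

```text
26.8333 [594.0744748  270.10175213 199.27130339] 0.1355294841184208 [-0.3436137   0.25070645 -1.19660294] 0.17425631145855808
```

View pics/w17a.png

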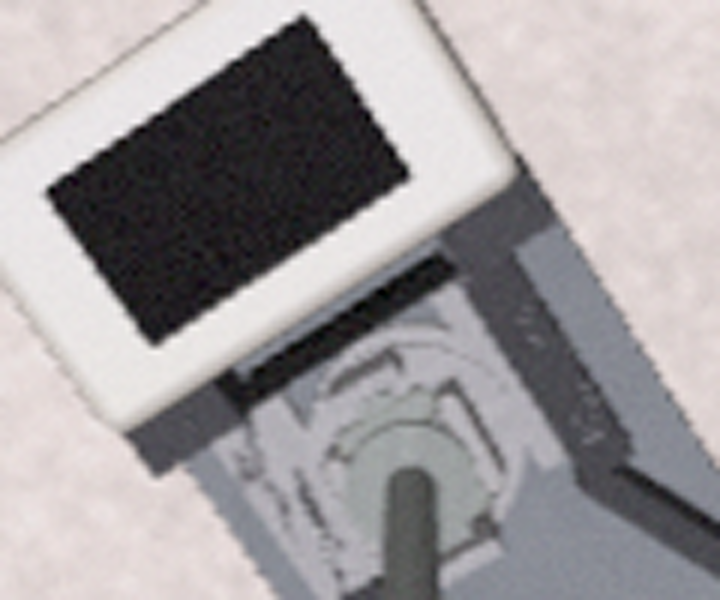

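View pics/s17.png

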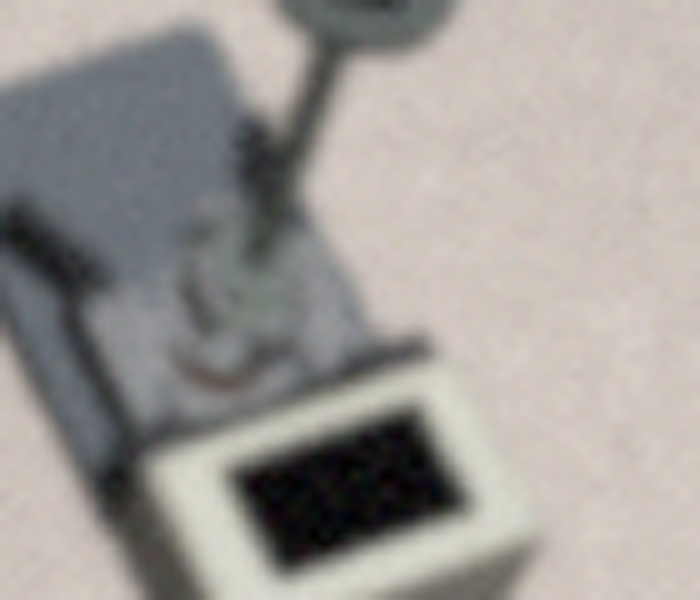

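Capsule upright under the lips with its flange at the buffer. I'll nudge it 1 mm forward, then pull slowly up.

>>> drive_tool([
  [0.5,0.2,0,0,0,0,-1],
  [1,0.3,0,0,0,0,-1],
  [1,0.3,1,0,0,0,-1],
  [1,0.3,2,0,0,0,-1],
  [1,0.3,3,0,0,0,-1],
  [1,0.3,4,0,0,0,-1],
  [1,0.3,4,0,0,0,-1],
])

```text
t: 27.47
position: [595.1, 270.5, 203.6]
tcp_rot: [[-0.254, -0.967, 0.0], [-0.967, 0.254, 0.0], [-0.0, -0.0, -1.0]]
ft_force: [-0.1, -0.1, -2.3]
opening: 0.169
```

>>> drive_tool([
  [0,0,0.5,0,0,0,-1],
  [0,0,1,0,0,0,-1],
  [0,0,1,0,0,0,-1],
])

```text
t: 27.72
position: [594.9, 270.5, 204.3]
tcp_rot: [[-0.254, -0.967, -0.0], [-0.967, 0.254, 0.0], [0.0, 0.0, -1.0]]
ft_force: [-0.3, 0.5, -2.8]
opening: 0.173
```

>>> drive_tool([
  [0,0,0.5,0,0,0,-1],
  [0,0,1,0,0,0,-1],
  [0,0,1,0,0,0,-1],
])

```text
t: 27.97
position: [594.6, 270.3, 204.9]
tcp_rot: [[-0.254, -0.967, -0.001], [-0.967, 0.254, -0.0], [0.001, 0.001, -1.0]]
ft_force: [0.0, -0.5, -5.3]
opening: 0.178
```

>>> drive_tool([
  [0,0,0.4,0,0,0,-1],
  [0,0,0.8,0,0,0,-1],
  [0,0,0.8,0,0,0,-1],
])

```text
t: 28.22
position: [594.7, 270.3, 205.8]
tcp_rot: [[-0.254, -0.967, -0.001], [-0.967, 0.254, -0.0], [0.0, 0.001, -1.0]]
ft_force: [-0.2, -0.3, -6.3]
opening: 0.171
```

>>> drive_tool([
  [0,0,0.4,0,0,0,-1],
  [0,0,0.8,0,0,0,-1],
  [0,0,0.8,0,0,0,-1],
])

```text
t: 28.47
position: [595.1, 270.4, 207.0]
tcp_rot: [[-0.254, -0.967, 0.0], [-0.967, 0.254, 0.0], [-0.0, -0.0, -1.0]]
ft_force: [0.3, -0.4, -5.5]
opening: 0.173
```

>>> drive_tool([
  [0,0,0.4,0,0,0,-1],
  [0,0,0.8,0,0,0,-1],
  [0,0,0.8,0,0,0,-1],
])

```text
t: 28.72
position: [595.3, 270.4, 208.0]
tcp_rot: [[-0.254, -0.967, 0.001], [-0.967, 0.254, 0.0], [-0.0, -0.001, -1.0]]
ft_force: [-0.3, 0.6, -3.8]
opening: 0.172
```

>>> drive_tool([
  [0,0,0.4,0,0,0,-1],
  [0,0,0.8,0,0,0,-1],
  [0,0,0.8,0,0,0,-1],
])

```text
t: 28.97
position: [595.1, 270.5, 208.7]
tcp_rot: [[-0.254, -0.967, 0.0], [-0.967, 0.254, 0.0], [-0.0, -0.0, -1.0]]
ft_force: [-0.8, -1.0, -2.4]
opening: 0.172
```

>>> drive_tool([
  [0,0,0.4,0,0,0,-1],
  [0,0,0.8,0,0,0,-1],
  [0,0,0.8,0,0,0,-1],
])

```text
t: 29.22
position: [595.2, 270.5, 209.6]
tcp_rot: [[-0.254, -0.967, 0.001], [-0.967, 0.254, 0.0], [-0.0, -0.0, -1.0]]
ft_force: [-0.8, 0.4, -2.2]
opening: 0.172
```

>>> drive_tool([
  [0,0,0.5,0,0,0,-1],
  [0,0,1.5,0,0,0,-1],
  [0,0,2.5,0,0,0,-1],
  [0,0,3,0,0,0,-1],
  [0,0,3,0,0,0,-1],
])

```text
t: 29.63
position: [595.4, 270.6, 212.8]
tcp_rot: [[-0.254, -0.967, 0.001], [-0.967, 0.254, 0.0], [-0.001, -0.001, -1.0]]
ft_force: [0.7, -0.1, -1.0]
opening: 0.168
```

```bash
python3 w.py w18; python3 - <<'E'
from h import *
im=arm.capture('scene')
crop(im,400,220,70,60,10,'s18.png',1.8)
im=cv2.imread('pics/w18_raw.png')[:,:,::-1]
crop(im,250,110,120,100,6,'w18a.png',1.3)
E
```

```text
29.6833 [595.28165864 270.53856884 212.67448416] 0.1922938957049735 [ 0.27377799 -0.61600198 -0.99763286] 0.1721758122183065
```

View pics/w18a.png

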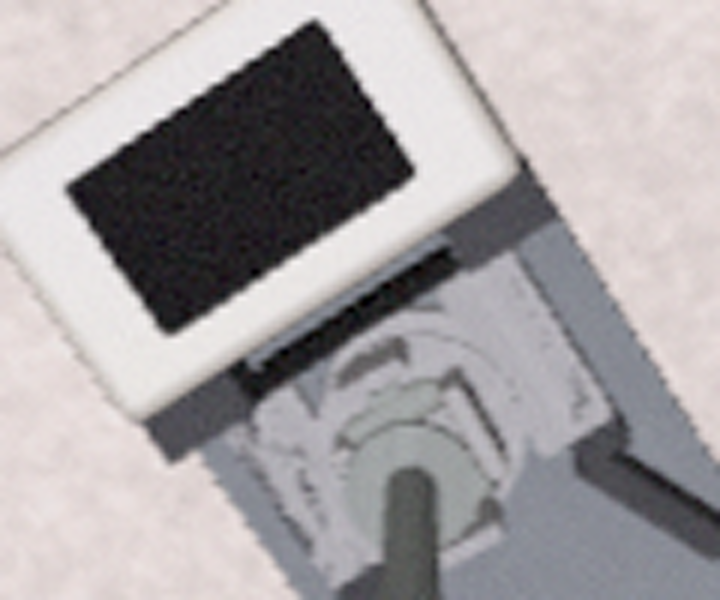

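View pics/s18.png

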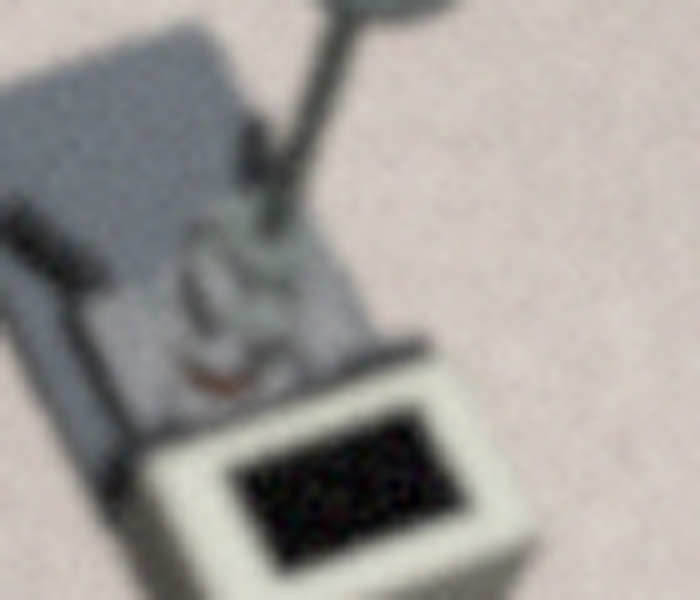

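>>> drive_tool([
  [0,0,2,0,0,0,-1],
  [0,0,6,0,0,0,-1],
  [0,0,14,0,0,0,-1],
  [0,0,26,0,0,0,-1],
  [0,0,40,0,0,0,-1],
  [-10,2,55,0,0,0,-1],
  [-30,4,68,0,0,0,-1],
  [-55,7,78,0,0,0,-1],
  [-75,9,84,0,0,0,-1],
  [-85,10,85,0,0,0,-1],
  [-85,10,85,0,0,0,-1],
  [-85,10,85,0,0,0,-1],
])

```text
t: 30.73
position: [510.1, 280.6, 298.0]
tcp_rot: [[-0.254, -0.967, 0.001], [-0.967, 0.254, 0.0], [-0.001, -0.001, -1.0]]
ft_force: [0.2, 0.7, -1.3]
opening: 0.173
```

```bash
python3 w.py w19; python3 - <<'E'
from h import *
im=arm.capture('scene')
cv2.imwrite('pics/s19_raw.png',im[:,:,::-1])
crop(im,390,210,80,70,9,'s19.png',1.8)
im=cv2.imread('pics/w19_raw.png')[:,:,::-1]
crop(im,240,50,120,120,6,'w19a.png',1.3)
E
```

```text
30.7833 [510.49571127 280.46270153 297.49008908] 1.0687040111990933 [-0.11301252  0.32833953 -1.94244224] 0.16919484830337056
```

View pics/w19a.png

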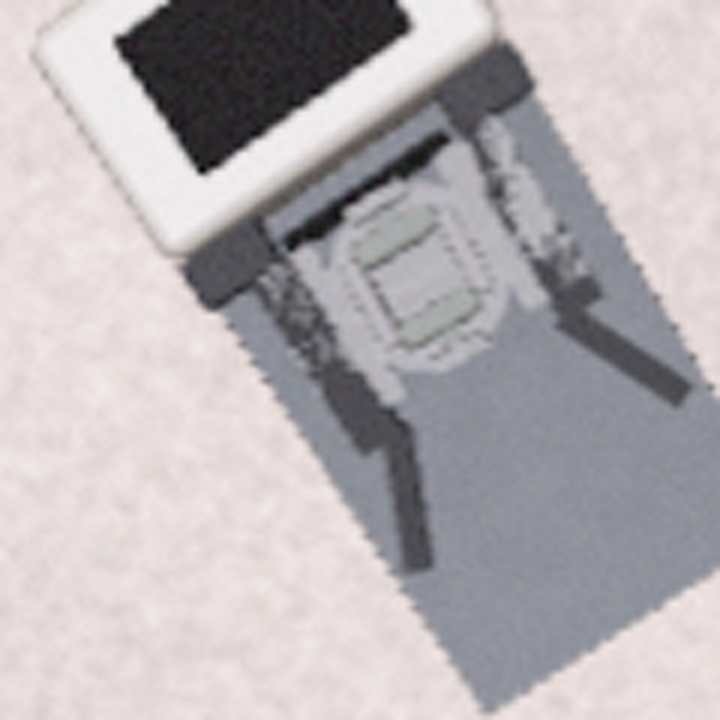

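View pics/s19.png

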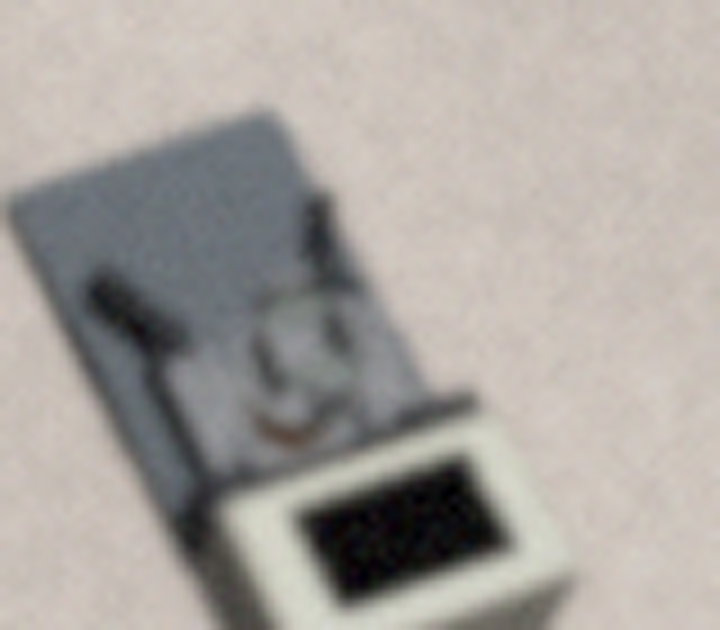

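```bash
python3 - <<'E'
from h import *
import pickle
np.set_printoptions(precision=1,suppress=True)
m=pickle.load(open('pics/w19.pkl','rb'))
C=lambda u,v:(240+(u+.5)/6-.5,50+(v+.5)/6-.5)
P=lambda u,v,z:plane(m,C(u,v),z)
u=np.array([np.cos(np.radians(18.3)),np.sin(np.radians(18.3)),0]);n=np.array([-u[1],u[0],0])
seat=np.array([590.8,269.4,0])
f=lambda X:(np.dot(X-seat,u).round(1),np.dot(X-seat,n).round(1))
print('head c',P(420,276,58),f(P(420,276,58)))
for c in ((335,285),(505,265),(405,180),(435,372)):print(' edge',f(P(*c,58)))
print('lip front',f(P(397,400,28)),f(P(543,305,28)),'rear',f(P(300,240,28)),f(P(440,140,28)))
print('buffer front edge',[f(P(290,250,z)) for z in (17,22,28)],[f(P(450,145,z)) for z in (17,22,28)])
print('base',f(P(490,712,12)))
print('flare tips',f(P(420,570,28)),f(P(690,390,28)))
a=np.linspace(0,6.283,72)
c=cv2.imread('pics/w19a.png')
for (du,z,r,col) in ((0,58,18,(0,0,255)),(0,17,18,(255,0,0))):
    X=seat+du*u+r*np.cos(a)[:,None]*u+r*np.sin(a)[:,None]*n+[0,0,z]
    p=(proj(m,X)-[240,50]+.5)*6;cv2.polylines(c,[p.astype(int)],True,col,1)
cv2.imwrite('pics/w19o.png',c)
E
```

```text
head c [591.9 268.6  58. ] (np.float64(0.8), np.float64(-1.1))
 edge (np.float64(8.3), np.float64(13.3))
 edge (np.float64(-6.3), np.float64(-15.8))
 edge (np.float64(16.9), np.float64(-8.3))
 edge (np.float64(-15.6), np.float64(6.2))
lip front (np.float64(-17.0), np.float64(17.2)) (np.float64(-17.4), np.float64(-18.5)) rear (np.float64(20.3), np.float64(16.1)) (np.float64(20.8), np.float64(-18.3))
buffer front edge [(np.float64(20.3), np.float64(19.7)), (np.float64(20.1), np.float64(19.3)), (np.float64(19.8), np.float64(18.9))] [(np.float64(19.5), np.float64(-19.7)), (np.float64(19.2), np.float64(-19.6)), (np.float64(19.0), np.float64(-19.4))]
base (np.float64(-85.8), np.float64(38.5))
flare tips (np.float64(-49.0), np.float64(32.6)) (np.float64(-48.3), np.float64(-34.9))
```

View pics/w19o.png

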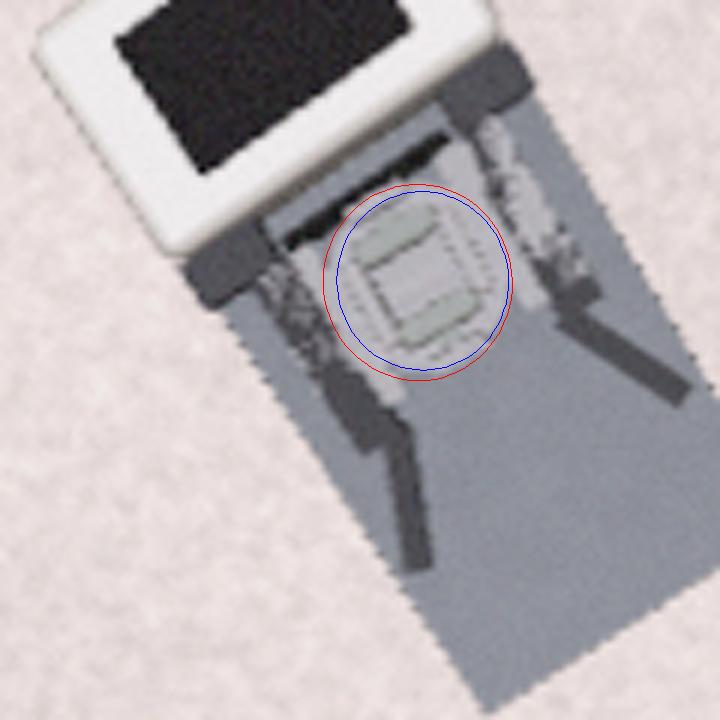

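The capsule stands upright, within about 1 mm of home by measurement. I'll make sure with a very light low nudge of the ball against the flange, coming down in the mouth first.

>>> drive_tool([
  [8,-5,0,0,0,0,-1],
  [22,-13,-5,0,0,0,-1],
  [36,-21,-18,0,0,0,-1],
  [42,-24.5,-36,0,0,0,-1],
  [42.5,-24.6,-56,0,0,0,-1],
  [42.5,-24.6,-76,0,0,0,-1],
  [42.5,-24.6,-94,0,0,0,-1],
  [42.5,-24.6,-108,0,0,0,-1],
  [42.5,-24.6,-116,0,0,0,-1],
  [42.5,-24.6,-118,0,0,0,-1],
  [42.5,-24.6,-118,0,0,0,-1],
  [42.5,-24.6,-118,0,0,0,-1],
])

```text
t: 31.83
position: [553.3, 255.6, 179.5]
tcp_rot: [[-0.255, -0.967, 0.001], [-0.967, 0.255, 0.0], [-0.0, -0.0, -1.0]]
ft_force: [0.3, 0.5, -1.2]
opening: 0.169
```

```bash
python3 w.py w20; python3 - <<'E'
from h import *
im=arm.capture('scene')
crop(im,390,210,80,70,9,'s20.png',1.8)
E
```

```text
31.8833 [553.37842198 255.82603031 180.00682047] 0.2658858720239382 [ 0.58754107 -1.13682712 -0.5139377 ] 0.17361384998235388
```

View pics/s20.png

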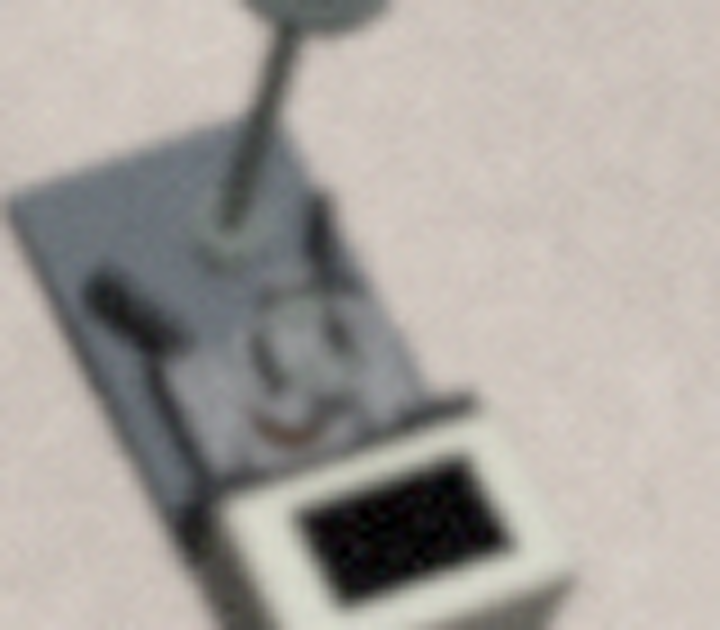

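View pics/w20.png

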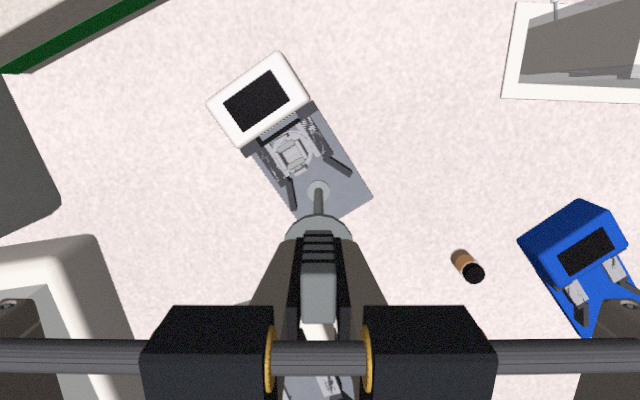

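>>> drive_tool([
  [0,0,-3,0,0,0,-1],
  [0,0,-7,0,0,0,-1],
  [0,0,-9,0,0,0,-1],
  [3,1,-9,0,0,0,-1],
  [7,2.3,-9,0,0,0,-1],
  [11,3.6,-9,0,0,0,-1],
  [13,4.3,-9,0,0,0,-1],
  [13,4.3,-9,0,0,0,-1],
])

```text
t: 32.6
position: [566.3, 260.4, 170.4]
tcp_rot: [[-0.254, -0.967, 0.001], [-0.967, 0.254, 0.0], [-0.0, -0.0, -1.0]]
ft_force: [-0.5, 0.5, -0.5]
opening: 0.173
```

>>> drive_tool([
  [0.7,0.2,0,0,0,0,-1],
  [1.4,0.5,0,0,0,0,-1],
  [1.9,0.6,0,0,0,0,-1],
  [1.9,0.6,0,0,0,0,-1],
])

```text
t: 32.93
position: [567.4, 260.7, 170.3]
tcp_rot: [[-0.254, -0.967, -0.0], [-0.967, 0.254, -0.0], [0.0, -0.0, -1.0]]
ft_force: [0.8, 0.3, -1.1]
opening: 0.172
```

>>> drive_tool([
  [0.4,0.1,0,0,0,0,-1],
  [0.9,0.3,0,0,0,0,-1],
  [0.9,0.3,0,0,0,0,-1],
])

```text
t: 33.18
position: [568.4, 261.0, 170.3]
tcp_rot: [[-0.254, -0.967, 0.0], [-0.967, 0.254, 0.0], [-0.0, -0.0, -1.0]]
ft_force: [0.3, -0.4, -1.1]
opening: 0.173
```

>>> drive_tool([
  [0.4,0.1,0,0,0,0,-1],
  [0.9,0.3,0,0,0,0,-1],
  [0.9,0.3,0,0,0,0,-1],
])

```text
t: 33.43
position: [569.3, 261.3, 170.3]
tcp_rot: [[-0.254, -0.967, 0.0], [-0.967, 0.254, 0.0], [-0.0, -0.0, -1.0]]
ft_force: [0.5, 0.0, -0.9]
opening: 0.168
```

>>> drive_tool([
  [0.4,0.1,0,0,0,0,-1],
  [0.9,0.3,0,0,0,0,-1],
  [0.9,0.3,0,0,0,0,-1],
])

```text
t: 33.68
position: [570.2, 261.6, 170.3]
tcp_rot: [[-0.254, -0.967, 0.0], [-0.967, 0.254, 0.0], [-0.0, -0.0, -1.0]]
ft_force: [0.2, 0.0, -1.2]
opening: 0.174
```

>>> drive_tool([
  [0.4,0.1,0,0,0,0,-1],
  [0.9,0.3,0,0,0,0,-1],
  [0.9,0.3,0,0,0,0,-1],
])

```text
t: 33.93
position: [571.0, 261.9, 170.3]
tcp_rot: [[-0.254, -0.967, -0.0], [-0.967, 0.254, -0.0], [0.0, 0.0, -1.0]]
ft_force: [0.3, -0.1, -1.7]
opening: 0.172
```

>>> drive_tool([
  [0.4,0.1,0,0,0,0,-1],
  [0.9,0.3,0,0,0,0,-1],
  [0.9,0.3,0,0,0,0,-1],
])

```text
t: 34.18
position: [571.7, 262.1, 170.2]
tcp_rot: [[-0.254, -0.967, -0.001], [-0.967, 0.254, -0.0], [0.0, 0.0, -1.0]]
ft_force: [-1.2, 0.4, -0.7]
opening: 0.172
```

>>> drive_tool([
  [0.4,0.1,0,0,0,0,-1],
  [0.9,0.3,0,0,0,0,-1],
  [0.9,0.3,0,0,0,0,-1],
])

```text
t: 34.43
position: [572.3, 262.3, 170.1]
tcp_rot: [[-0.254, -0.967, -0.001], [-0.967, 0.254, -0.0], [0.001, 0.001, -1.0]]
ft_force: [-2.6, -1.8, -0.6]
opening: 0.174
```

```bash
python3 w.py w21; python3 - <<'E'
from h import *
im=cv2.imread('pics/w21_raw.png')[:,:,::-1]
crop(im,240,90,120,110,6,'w21a.png',1.3)
E
```

```text
34.4833 [572.3584432  262.3294992  170.08209728] 0.06404933915905911 [-2.2771723  -0.78604024 -1.75626173] 0.1709867949641004
```

View pics/w21a.png

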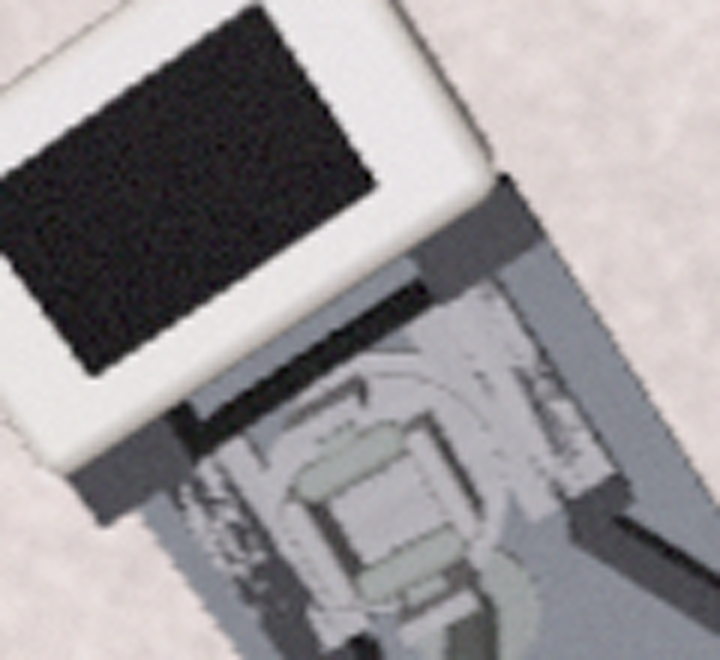

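A resistance of about 2.7 N built up right at contact, so the flange is against the stop. Retracting straight back and up, then on to the stand.

>>> drive_tool([
  [-1,-0.3,0,0,0,0,-1],
  [-4,-1.3,0,0,0,0,-1],
  [-9,-3,0,0,0,0,-1],
  [-14,-4.6,0,0,0,0,-1],
  [-18,-6,4,0,0,0,-1],
  [-19,-6.3,12,0,0,0,-1],
  [-19,-6.3,25,0,0,0,-1],
  [-19,-6.3,45,0,0,0,-1],
  [-24,-6,70,0,0,0,-1],
  [-34,-4,95,0,0,0,-1],
  [-48,2,115,0,0,0,-1],
  [-60,8,125,0,0,0,-1],
])

```text
t: 35.48
position: [513.3, 271.1, 299.0]
tcp_rot: [[-0.255, -0.967, 0.004], [-0.967, 0.255, 0.002], [-0.003, -0.003, -1.0]]
ft_force: [0.0, 0.8, -1.5]
opening: 0.174
```

>>> drive_tool([
  [-2,5,2,0,0,0,-1],
  [-2,5,2,0,0,0,-1],
  [-2,5,2,0,0,0,-1],
])

```text
t: 35.73
position: [510.6, 275.6, 296.4]
tcp_rot: [[-0.254, -0.967, -0.001], [-0.967, 0.254, -0.001], [0.001, 0.0, -1.0]]
ft_force: [0.2, -0.7, -2.9]
opening: 0.173
```

```bash
python3 w.py w22; python3 - <<'E'
from h import *
import pickle
im=arm.capture('scene')
crop(im,390,210,80,70,9,'s22.png',1.8)
im=cv2.imread('pics/w22_raw.png')[:,:,::-1]
crop(im,240,50,120,120,6,'w22a.png',1.3)
E
```

```text
35.7833 [510.59831651 275.30542431 295.97398131] 0.45123075951976976 [-0.1773062  -1.65253376 -0.77706767] 0.17369219326577143
```

View pics/w22a.png

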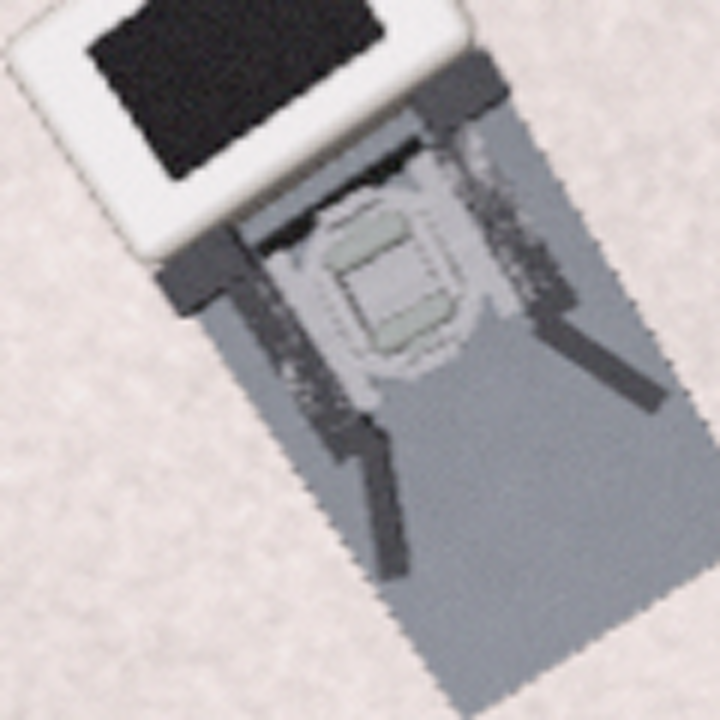

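View pics/s22.png

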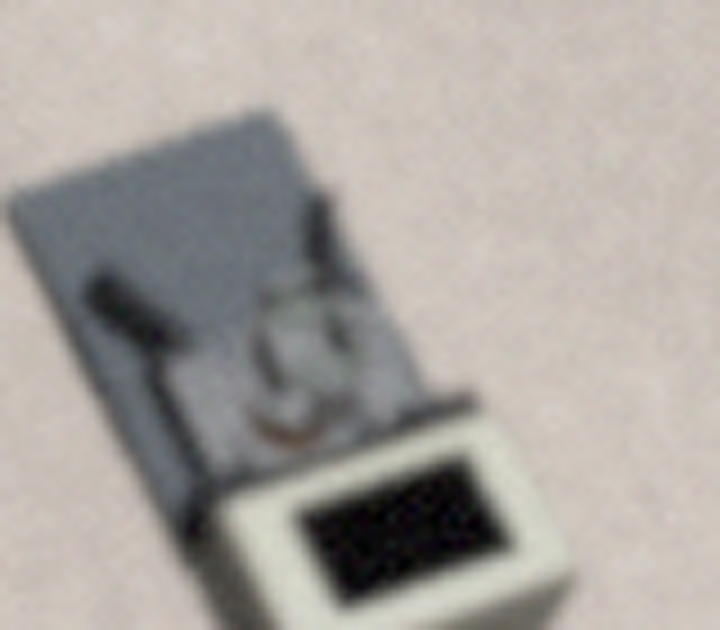

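>>> drive_tool([
  [0,-3,10,0,0,0,-1],
  [1,-12,25,0,0,0,-1],
  [2,-28,38,0,0,0,-1],
  [4,-52,46,0,0,0,-1],
  [6,-82,49,0,0,0,-1],
  [8,-116,49,0,0,0,-1],
  [10,-150,49,0,0,0,-1],
  [12,-184,49,0,0,0,-1],
  [15,-218,49,0,0,0,-1],
  [17,-252,49,0,0,0,-1],
  [19,-286,49,0,0,0,-1],
  [22,-320,49,0,0,0,-1],
])

```text
t: 36.83
position: [532.5, -46.7, 346.4]
tcp_rot: [[-0.255, -0.967, -0.0], [-0.967, 0.255, -0.0], [0.0, 0.0, -1.0]]
ft_force: [0.4, -0.5, -1.2]
opening: 0.168
```

>>> drive_tool([
  [2,-34,0,0,0,0,-1],
  [4,-68,0,0,0,0,-1],
  [7,-102,0,0,0,0,-1],
  [9,-136,0,0,0,0,-1],
  [11,-168,0,0,0,0,-1],
  [13,-196,0,0,0,0,-1],
  [15,-220,0,0,0,0,-1],
  [16,-237,0,0,0,0,-1],
  [16.4,-246,0,0,0,0,-1],
  [16.4,-250,0,0,0,0,-1],
  [16.4,-250,0,0,0,0,-1],
  [16.4,-250,0,0,0,0,-1],
])

```text
t: 37.83
position: [549.2, -293.6, 346.3]
tcp_rot: [[-0.254, -0.967, -0.0], [-0.967, 0.254, 0.001], [-0.001, 0.0, -1.0]]
ft_force: [-0.4, 0.4, -0.9]
opening: 0.169
```

```bash
python3 w.py w23; python3 - <<'E'
from h import *
im=cv2.imread('pics/w23_raw.png')[:,:,::-1]
crop(im,250,100,120,110,6,'w23a.png',1.3)
E
```

```text
37.8833 [ 549.25793051 -293.40186474  346.34993209] 0.3155312816196973 [ 0.15989698  0.04782273 -1.54964207] 0.17223946786130392
```

View pics/w23a.png

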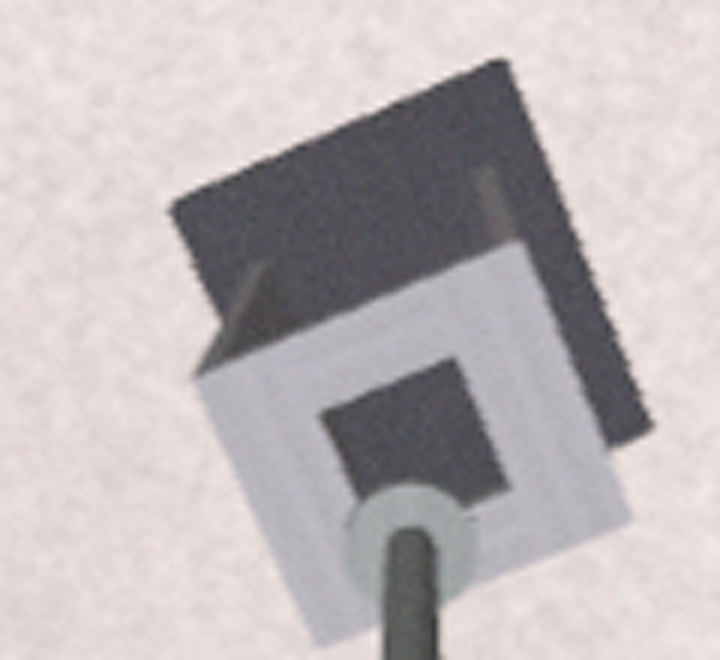

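```bash
python3 - <<'E'
from h import *
import pickle
np.set_printoptions(precision=1,suppress=True)
m=pickle.load(open('pics/w23.pkl','rb'))
C=lambda u,v:(250+(u+.5)/6-.5,100+(v+.5)/6-.5)
print([plane(m,C(*c),150) for c in ((320,412),(455,358),(511,490))], plane(m,C(415.5,451),150), plane(m,C(410,546),209.7))
print(np.mean([plane(m,C(*c),150) for c in ((195,377),(520,240),(632,520),(320,646))],0))
E
```

```text
[array([ 559.6, -280.1,  150. ]), array([ 562.9, -306.1,  150. ]), array([ 536.8, -309.9,  150. ])] [ 548.2 -294.9  150. ] [ 547.4 -293.7  209.7]
[ 548.5 -295.2  150. ]
```

>>> drive_tool([
  [0.2,-0.7,-3,0,0,0,-1],
  [0.5,-1.4,-10,0,0,0,-1],
  [0.5,-1.4,-22,0,0,0,-1],
  [0.5,-1.4,-38,0,0,0,-1],
  [0.5,-1.4,-56,0,0,0,-1],
  [0.5,-1.4,-76,0,0,0,-1],
  [0.5,-1.4,-98,0,0,0,-1],
  [0.5,-1.4,-120,0,0,0,-1],
  [0.5,-1.4,-142,0,0,0,-1],
  [0.5,-1.4,-160,0,0,0,-1],
  [0.5,-1.4,-169,0,0,0,-1],
  [0.5,-1.4,-173,0,0,0,-1],
])

```text
t: 38.88
position: [548.5, -295.0, 170.9]
tcp_rot: [[-0.254, -0.967, -0.003], [-0.967, 0.254, 0.002], [-0.001, 0.003, -1.0]]
ft_force: [-0.9, 0.4, -0.8]
opening: 0.17
```

>>> drive_tool([
  [0,0,0,0,0,0,-1],
  [0,0,-2,0,0,0,-1],
  [0,0,-3.5,0,0,0,-1],
  [0,0,-3.5,0,0,0,-1],
])

```text
t: 39.22
position: [550.1, -296.1, 170.5]
tcp_rot: [[-0.254, -0.967, 0.001], [-0.967, 0.254, -0.001], [0.0, -0.001, -1.0]]
ft_force: [0.2, -0.3, -1.3]
opening: 0.174
```

>>> drive_tool([
  [0,0,-0.5,0,0,0,-1],
  [0,0,-1,0,0,0,-1],
  [0,0,-1,0,0,0,-1],
])

```text
t: 39.47
position: [549.8, -295.9, 169.1]
tcp_rot: [[-0.254, -0.967, 0.0], [-0.967, 0.254, -0.0], [0.0, -0.0, -1.0]]
ft_force: [-0.1, -0.8, -1.2]
opening: 0.172
```

>>> drive_tool([
  [0,0.4,-0.5,0,0,0,-1],
  [0,0.8,-1,0,0,0,-1],
  [0,0.8,-1,0,0,0,-1],
])

```text
t: 39.72
position: [549.6, -295.0, 167.7]
tcp_rot: [[-0.254, -0.967, -0.0], [-0.967, 0.254, 0.0], [-0.0, 0.0, -1.0]]
ft_force: [0.6, 0.1, -2.1]
opening: 0.168
```

>>> drive_tool([
  [0,0,-0.4,0,0,0,-1],
  [0,0,-0.8,0,0,0,-1],
  [0,0,-0.8,0,0,0,-1],
])

```text
t: 39.97
position: [549.7, -295.1, 167.5]
tcp_rot: [[-0.254, -0.967, 0.0], [-0.967, 0.254, -0.0], [-0.0, -0.0, -1.0]]
ft_force: [-1.9, 1.8, 5.5]
opening: 0.172
```

The collar has landed at z = 167.5, matching its stowed height. Releasing.

>>> drive_tool([
  [0,0,0.3,0,0,0,-0.5],
  [0,0,0.3,0,0,0,0],
  [0,0,0.3,0,0,0,1],
  [0,0,0.3,0,0,0,1],
  [0,0,0.3,0,0,0,1],
  [0,0,0.3,0,0,0,1],
  [0,0,0.3,0,0,0,1],
  [0,0,0.3,0,0,0,1],
  [0,0,0.3,0,0,0,1],
  [0,0,0.3,0,0,0,1],
])

```text
t: 40.8
position: [549.7, -295.1, 167.3]
tcp_rot: [[-0.254, -0.967, 0.0], [-0.967, 0.254, 0.0], [-0.0, -0.0, -1.0]]
ft_force: [-0.0, 0.0, 0.4]
opening: 0.873
```

>>> drive_tool([
  [0,0,0,0,0,0,1],
  [0,0,3,0,0,0,1],
  [0,0,12,0,0,0,1],
  [0,0,28,0,0,0,1],
  [0,0,48,0,0,0,1],
  [0,0,70,0,0,0,1],
  [0,0,95,0,0,0,1],
  [0,0,120,0,0,0,1],
  [0,0,140,0,0,0,1],
  [0,0,150,0,0,0,1],
  [0,0,150,0,0,0,1],
])

```text
t: 41.72
position: [550.8, -295.7, 320.5]
tcp_rot: [[-0.254, -0.967, 0.004], [-0.967, 0.254, -0.002], [0.001, -0.005, -1.0]]
ft_force: [0.5, -0.0, -0.9]
opening: 1.003
```

```bash
python3 w.py w24; python3 - <<'E'
from h import *
im=arm.capture('scene')
cv2.imwrite('pics/s24.png',np.clip(im[:,:,::-1]*1.5,0,255).astype('uint8'))
crop(im,390,210,80,70,9,'s24a.png',1.8)
im=cv2.imread('pics/w24_raw.png')[:,:,::-1]
crop(im,250,100,120,110,6,'w24a.png',1.3)
E
```

```text
41.7667 [ 550.08519633 -295.2986098   318.36253964] 2.459495214690897 [ 0.32850235  0.12804244 -0.39251384] 0.9978852077595914
```

View pics/w24.png

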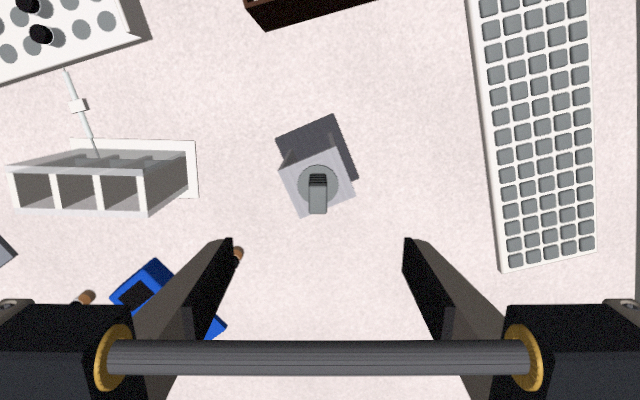

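View pics/s24.png

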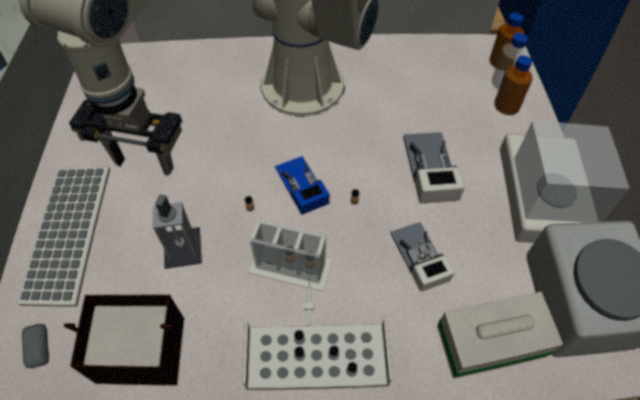

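View pics/s24a.png

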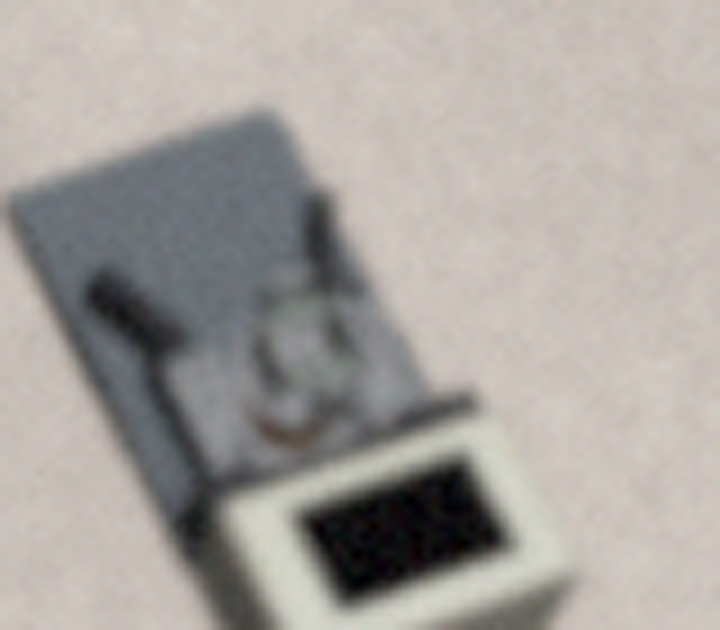

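The picker hangs in its stand (wrist view, about (318,190)), released, with the fingers open and well above it. The capsule stands in the dock at about (423,250) in the scene view. The bench vials, the two plain vials and the syringe are where they were. Handing in.

```bash
python3 -c "
from station import arm
print(arm.finish_job())"
```

```text
the job is handed in; nothing more can be done
None
```

The job is done and handed in at about 42 s of the 72 s allowed. The capsule is standing in the small grey dock and the picker is back in its stand, released.

- **Pick-up:** I took the picker from its stand and pressed the ball into the capsule in the block's -y well. The ball snapped in at about 5 N and bottomed at about 6.5 N, and I then drew the capsule out.
- **Docking:** I slid the capsule under the lips to the stop and pulled the ball off upwards at about 4–5 N. The hardest push I read on the capsule was about 10 N, when I lowered it to find the dock floor. Forces were read only at the end of each move.
- **Extra nudge:** The first look after release put the capsule within about 1 mm of home, which is as fine as I could measure. I pushed the flange lightly with the ball. Resistance rose to about 2.7 N, so I take it to be against the stop.
- **Last checks:** The capsule stands upright under the lips. The picker hangs in the hole with its collar at the original height, and the open fingers are about 150 mm above the grasp height. The other vials and the syringe look undisturbed.
- **Disagreement:** The lip spacing measured 31–34 mm (35 mm in one late view) instead of 30. The dock yaw readings ranged from 16° to 20.5°, and I used about 18°. The dock seat estimates differed by 1–2 mm, and I never saw the flange touching the stop directly.

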